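# Pack cartons of vials into a latched transit case with a lid stay

## Task

Pack the medicine transit case: turn its latch knob a quarter turn to release the lid, flip the stay at its left side up and right over by its black grip so that the lid stands propped open on it, and put every vial carton that lies on the table (not those in the red tote) flat inside it, none on another. Then swing the stay fully back down so that the lid closes, and turn the latch knob fully back to locked. Leave the tape measure and the big tape roll where they are.

Things in the scene. Friction and masses are not known exactly. Their poses are not given: they have to be found in the camera images.
- case: blue-grey metal transit case, fixed: a tub 200 mm deep (its x), 305 wide (y), 66 high (z), walls and floor 5 mm thick, lid hinged along the far rim. Origin: centre of the underside; x points away from the robot to the hinge, y left, z up; it may be turned a little.
- case_bay (a point): point on the case's inner floor, at case frame (-35, 0, 5) mm, axes as the case. Inside is 190 x 295 mm. Three cartons side by side, lengths along the case's x and centres at this point and 84 mm to its left and right, leave room for the fingers and stay clear of the propped lid
- lid (a joint): lid angle, rad: 0 shut, about 1.24 propped on the stay. The lid is an 8 mm plate of about 0.45 kg, 205 mm from hinge to front edge, reaching from 157 mm right to 170 mm left of the case's middle. A plain hinge: unsupported, it falls shut. Propped, its front edge stands about 0.26 m above the table, 67 mm in front of the hinge
- lid_hinge (a point): middle of the lid's hinge line at the far rim, case frame (100, 0, 66.5) mm; the hinge line runs along the case's y
- latch (a joint): latch knob angle, rad: 0 locked (wing along the case's x), 1.57 the open stop; grows clockwise seen from above. A tongue below the lid hooks into a slot in the front wall and holds the lid shut below about 0.75; it is clear above 0.9. The knob stays where it is left (friction 0.06 N m) and rides on the lid
- latch_grip (a point): point to grip on the latch knob's black wing, on its vertical axis, 10 mm below its top. The wing is 44 mm long, 14 wide and stands 28 mm above a 4 mm plate on the lid. With the lid shut this point is at case frame (-68, 0, 96.5) mm. A red dot on the lid marks locked, a green one open. At latch = 0 the wing's length lies along the case's x
- stay (a joint): stay angle, rad: 0 folded forward, level along the case's left wall; 1.57 straight up; 2.92 the stop, leaning back to the hinge. Its roller runs under the lid's left edge, so swinging it up lifts the lid and swinging it back lets the lid down. Past 2.85 it is over centre and stays at the stop by the lid's weight; before that it falls back when let go
- stay_grip (a point): middle of the stay's black round grip, 16 mm thick, 66 mm long, standing out level to the left (case y), 60 mm clear of the lid's edge. In the case frame it moves on a circle: x = 10 - 82.3 cos(stay), y = 230.5, z = 59 + 82.3 sin(stay) mm. It takes under 10 N; fingers closing along the case's x may keep pointing down while the bar turns between them
- carton_a_mid (a point): white and blue medicine carton, a rigid box 50 mm wide, 106 mm long and 43 mm high, about 85 g, lying flat; this point is its centre, 21.5 mm above what it lies on; its x axis runs across the 50 mm width (grasp across it), y along the length, z up. Two or three cartons are there; an absent one reads None
- carton_b_mid (a point): another carton just like carton_a (50 x 106 x 43 mm), its centre, same axes; may be absent (None)
- carton_c_mid (a point): another carton just like carton_a (50 x 106 x 43 mm), its centre, same axes; may be absent (None)
- measure_mid (a point): yellow pocket tape measure, 40 x 67 x 61 mm, its middle; a bystander, loose, left of the case
- roll_mid (a point): big brown tape roll lying flat, 106 mm across, 48 mm high, its middle; a bystander, loose

How it is judged:
On the way, in this order (a step that is already met when the one before it is completed fails the run):
1. the latch knob is turned open (value of joint latch above 1.15 rad), for 0.2 s.
2. the stay is flipped right over and the lid rests propped open on it (value of joint stay above 2.83 rad and value of joint lid above 1.1 rad), for 0.5 s.
3. every carton lies flat in the case and is let go, the lid still propped (all of step 2 and contact force between the fingers and anything else below 0.3 N and x of carton_a_mid in the frame of case between -0.085 and 0.085 m and y of carton_a_mid in the frame of case between -0.13 and 0.13 m and z of carton_a_mid in the frame of case between 0.02 and 0.032 m and angle between each of carton_a_mid, carton_b_mid, carton_c_mid's own z axis and vertical below 0.15 rad and x of carton_b_mid in the frame of case between -0.085 and 0.085 m and y of carton_b_mid in the frame of case between -0.13 and 0.13 m and z of carton_b_mid in the frame of case between 0.02 and 0.032 m and x of carton_c_mid in the frame of case between -0.085 and 0.085 m and y of carton_c_mid in the frame of case between -0.13 and 0.13 m and z of carton_c_mid in the frame of case between 0.02 and 0.032 m), for 0.3 s.
4. the stay is folded down and the lid shut (value of joint stay below 0.1 rad and value of joint lid below 0.03 rad), for 0.3 s.
5. the latch knob is turned back to locked (value of joint latch below 0.3 rad), for 0.2 s.
At the end, for the whole second after the job is handed in: Every carton present lies flat on the case's floor (within 0.15 rad, none on another), the lid is shut (under 0.03 rad), the stay folded down (under 0.1 rad), the latch knob turned back to locked (under 0.3 rad), all at rest (all of step 4 and value of joint latch below 0.3 rad and x of carton_a_mid in the frame of case between -0.085 and 0.085 m and y of carton_a_mid in the frame of case between -0.13 and 0.13 m and z of carton_a_mid in the frame of case between 0.02 and 0.032 m and angle between each of carton_a_mid, carton_b_mid, carton_c_mid's own z axis and vertical below 0.15 rad and x of carton_b_mid in the frame of case between -0.085 and 0.085 m and y of carton_b_mid in the frame of case between -0.13 and 0.13 m and z of carton_b_mid in the frame of case between 0.02 and 0.032 m and x of carton_c_mid in the frame of case between -0.085 and 0.085 m and y of carton_c_mid in the frame of case between -0.13 and 0.13 m and z of carton_c_mid in the frame of case between 0.02 and 0.032 m and linear speed of each of carton_a, carton_b, carton_c below 0.02 m/s); the robot touches nothing.
It fails at once if the tape measure is pushed more than 3 cm away (distance of measure_mid from where it was at the start of the episode above 0.03 m).
It fails at once if the big tape roll is pushed more than 3 cm away (distance of roll_mid from where it was at the start of the episode above 0.03 m).
Of carton_a, carton_b, carton_c only 2 to 3 are there at a start; the rules pass over those that are not, and their reading is None.
At some moment in a run one of carton_a, carton_b, carton_c may be knocked a few centimetres aside while the robot is not near it.
Once in a run the grip may slacken for a moment while it holds something.
It also fails if it takes over 210 s, if anything falls off the work surface, if the arm or the gripper's body presses on something with over 40 N, if the wrist force passes 120 N, or if a joint passes its speed limit or range.

## Robot

A 6-joint arm with a two-finger parallel gripper is mounted at the origin on a cart in front of the work surface, level with it; the furniture and walls round the work are solid. World frame = base frame: x ahead of the robot, y to its left, z up, the work surface at z = 0. Lengths are in m, angles in rad, forces in N, time in s.
With the tool pointing down it reaches from about 0.325 to 0.9 m from the base axis. Payload 6.1 kg.
Tool frame: the origin (TCP) lies midway between the tips of the shut fingers; the grasp point (between the pads) lies 19 mm behind it; z points along the fingers, y is the direction in which the jaws open and shut (so a half turn about z gives the same grasp; the last joint's range is limited). The gripper opens to 85 mm and grips with 20 to 120 N. Pads are 22 mm wide; open, the fingers measure 114 mm over their backs; the gripper's body (76 mm by 85 mm) begins 54 mm behind the grasp point. The pads swing forward as they close: fully open they stand 13 mm farther back than shut.
Start: joints at [1.194, 0.22, 1.526, -0, 1.395, -0.126], TCP at [0.155, 0.605, 0.231] pointing down, gripper open.
Joint ranges: [-2.98, 2.98], [-0.91, 2.08], [0.09, 2.57], [-1.24, 4.39], [0.2, 2.65], [-2.68, 2.68]. Speed limits (rad/s): [2.57, 2.57, 3.01, 3.14, 3.14, 3.14].

## Interface

Orientations are given as a rotation vector (axis times angle).
In Python, from plant import readout, grab_frame, sign_off gives the robot as it stands.
- The arm moves only by the tool carry_out, never from a script. Its argument "plan" is text: rows parted by semicolons, each of 7 numbers parted by spaces: the opening in per cent of the stroke, from 0 (shut) to 100 (fully open), then the shift along the tool's x, y, z in cm, then the turn, a rotation vector about the tool's x, y, z in rad. A call has exactly 5 rows; each row shifts and turns the commanded pose from where the row before left it, along the tool's axes as they then stand; what a row does not reach is not made up. A row lasts 1/10 s, in which the tool goes at most 50 mm and 8.59 degrees, less where a joint would pass 70% of its speed; a pose out of reach is approached as far as the arm can. A call with a gripper value outside its range is refused whole. The fingers move at their own pace and stop on an object; "force" is the grip in N (left out, the last holds). Time passes only in rows, so rows that do not move let the fingers close, or fill a call up. It gives the time, the measured TCP pose, the force and the opening at its end, in the units of the state.
- readout.observe(): the state, without advancing time (a new reading comes with each control period).
- grab_frame(name): name is "side" or "top" or "wrist"; returns a dict with "img" (420x560x3 uint8, red, green, blue), "fx", "fy", "cx", "cy" (pixels), "dist_coeffs" ([k1, k2, p1, p2, k3] as OpenCV has them; the pictures are not rectified), "rvec" (rotation vector, rad) and "tvec" (3), from world to camera coordinates, as OpenCV has them. Camera axes: x right, y down, z forward; pixel columns grow to the right and rows downward; lengths in m; the calibration is good to about 2 mm. A picture is of the moment at which its call begins. There is no depth.
- sign_off(): hands the job in, once; it reports no verdict.
The state is a dict: "time": time; "q": joint angles; "dq": joint speeds; "tau": joint torques, N m; "eef_pos": TCP position; "ee_rot": TCP orientation; "ft_force": force on the tool from outside, world axes, zero at the start; "moment": the same for the moment, N m; "finger_gap": opening from 0.0 (shut) to 1.0 (fully open).
Only numpy, scipy, OpenCV 4.12 (cv2) and the standard library are available. Lean on these libraries where they do the work, as an engineer would, in place of code of your own. Each camera call takes 0.05 s, during which the arm holds its last target.

## Working session

There is one attempt and no reset: what is moved stays moved. The work goes in short steps, Python scripts to look and compute and a tool call to move; the robot and the scene stay as the last step left them, time stands still between calls to the robot, and variables do not carry over. Pictures are saved under pics/ and viewed, and the job is handed in when it is done.

Besides the shell and the picture viewer there is one more tool, called after "Request:" by a JSON object that holds its "fn" and its "kwargs", one argument or row to a line. carry_out: Moves the arm, as the interface text tells. Its arguments: {"type":"object","properties":{"plan":{"type":"string"},"force":{"type":"number"}},"required":["plan"]}

```bash
ls; mkdir -p pics; python3 - <<'E'
from plant import readout, grab_frame
import cv2
print(readout.observe())
for n in ["side","top","wrist"]:
    f=grab_frame(n); cv2.imwrite(f"pics/{n}0.png",f["img"][:,:,::-1])
    print(n,{k:v for k,v in f.items() if k!="img"})
E
```

```text
pics
{'time': 0.0, 'q': array([ 1.19391379e+00,  2.21246481e-01,  1.52758608e+00, -1.62960727e-05,
        1.39469280e+00, -1.26051199e-01]), 'dq': array([-0.00048293,  0.00123077,  0.00039573,  0.00043989, -0.00081913,
        0.00028181]), 'tau': array([ 8.43900598e-04, -4.96887231e+01, -3.89402962e+01, -2.27325393e-05,
        1.07174524e-02,  1.20002713e-05]), 'eef_pos': array([0.15489046, 0.6048915 , 0.23019988]), 'ee_rot': array([-3.92910002e-01, -3.11645531e+00,  2.94622785e-03]), 'ft_force': array([ 0.74610172,  0.27710208, -0.02997665]), 'moment': array([-0.00436275,  0.02795224, -0.01835961]), 'finger_gap': 1.0022282219271943}
side {'fx': 415.9003155568262, 'fy': 415.9003155568262, 'cx': 285.4478813299416, 'cy': 208.12549296500706, 'dist_coeffs': array([-0.03611945,  0.        ,  0.        ,  0.        ,  0.        ]), 'rvec': array([ 2.12280523, -0.39332714,  0.24038042]), 'tvec': array([-0.49220852,  0.18071041,  0.85387555])}
top {'fx': 495.7882786592589, 'fy': 495.7882786592589, 'cx': 280.51311813802903, 'cy': 221.40506228391826, 'dist_coeffs': array([-0.0583979,  0.       ,  0.       ,  0.       ,  0.       ]), 'rvec': array([ 2.13633758, -2.11358154,  0.1957529 ]), 'tvec': array([0.01574816, 0.55870217, 1.2738134 ])}
wrist {'fx': 362.6160933483519, 'fy': 362.6160933483519, 'cx': 285.2182834668786, 'cy': 208.18681517942525, 'dist_coeffs': array([-0.09022587,  0.        ,  0.        ,  0.        ,  0.        ]), 'rvec': array([-2.29511454, -1.78150691, -0.25492941]), 'tvec': array([-0.62446908, -0.03613168,  0.3787234 ])}
```

View pics/top0.png

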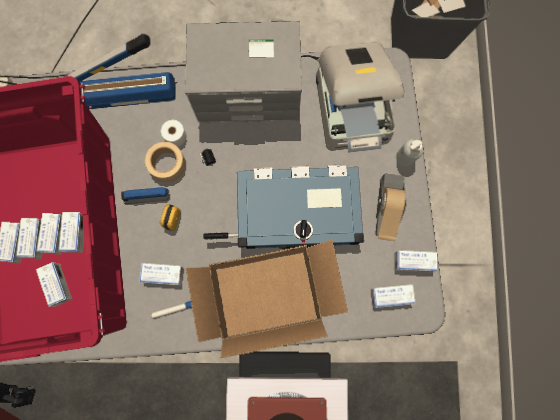

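View pics/side0.png

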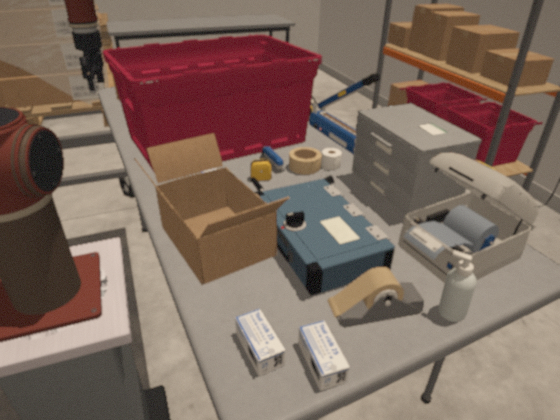

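View pics/wrist0.png

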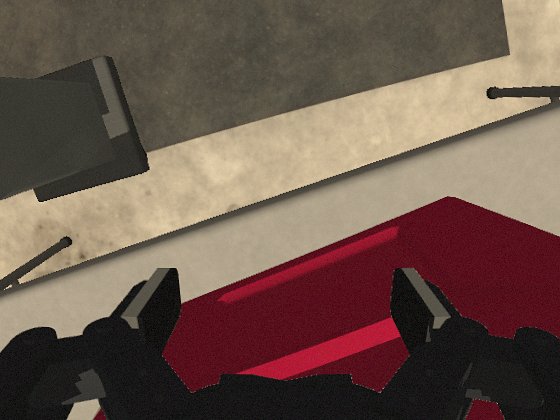

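```bash
cat > h.py <<'E'
import numpy as np, cv2, pickle
from plant import readout, grab_frame
from scipy.spatial.transform import Rotation as R
def snap(n,name=None):
    f=grab_frame(n); 
    if name: cv2.imwrite(f"pics/{name}.png",f["img"][:,:,::-1])
    pickle.dump(f,open(f"pics/{name or n}.pkl","wb"))
    return f
def load(name): return pickle.load(open(f"pics/{name}.pkl","rb"))
def K(f): return np.array([[f["fx"],0,f["cx"]],[0,f["fy"],f["cy"]],[0,0,1.]])
def ray(f,uv):
    p=cv2.undistortPoints(np.array(uv,float).reshape(-1,1,2),K(f),f["dist_coeffs"]).reshape(-1,2)
    Rm=cv2.Rodrigues(f["rvec"])[0]; t=f["tvec"]
    d=np.c_[p,np.ones(len(p))]@Rm
    return -Rm.T@t,d
def onz(f,uv,z):
    c,d=ray(f,uv); return c+d*((np.asarray(z,float)-c[2])/d[:,2])[:,None]
def proj(f,X):
    return cv2.projectPoints(np.array(X,float).reshape(-1,1,3),f["rvec"],f["tvec"],K(f),f["dist_coeffs"])[0].reshape(-1,2)
def crop(f,name,x0,y0,x1,y1,s):
    im=f["img"][y0:y1,x0:x1,::-1]
    cv2.imwrite(f"pics/{name}.png",cv2.resize(im,None,fx=s,fy=s,interpolation=cv2.INTER_CUBIC))
def tri(f1,uv1,f2,uv2):
    c1,d1=ray(f1,[uv1]);c2,d2=ray(f2,[uv2])
    A=np.c_[d1[0],-d2[0]];s=np.linalg.lstsq(A,c2-c1,rcond=None)[0]
    a=c1+d1[0]*s[0];b=c2+d2[0]*s[1];return (a+b)/2,np.linalg.norm(a-b)
def st():
    o=readout.observe();Rm=R.from_rotvec(o["ee_rot"]).as_matrix()
    print("t%.2f pos%s F%s gap%.3f"%(o["time"],o["eef_pos"].round(4),o["ft_force"].round(1),o["finger_gap"]))
    return o["eef_pos"],Rm
E
python3 - <<'E'
from h import *
f=snap("top","top1")
crop(f,"c1",225,155,375,260,5)
crop(f,"c2",340,240,450,320,6)
crop(f,"c3",110,180,250,300,5)
E
```

```text
(no output)
```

View pics/c1.png

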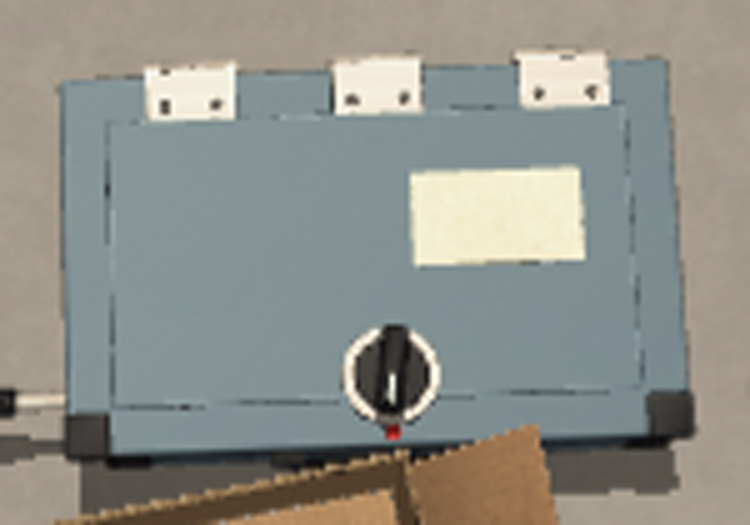

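View pics/c2.png

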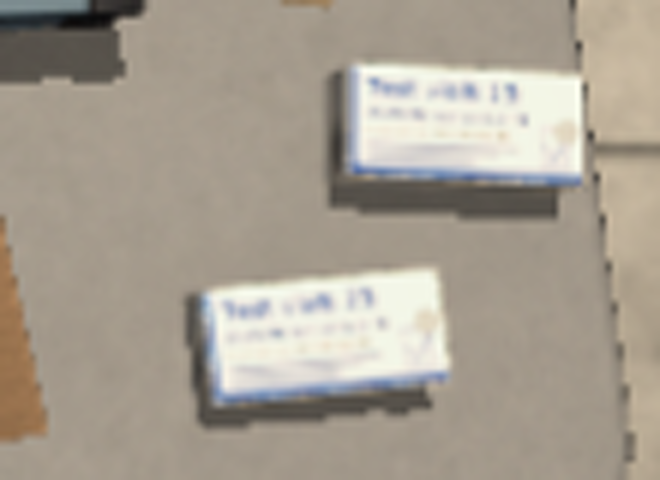

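View pics/c3.png

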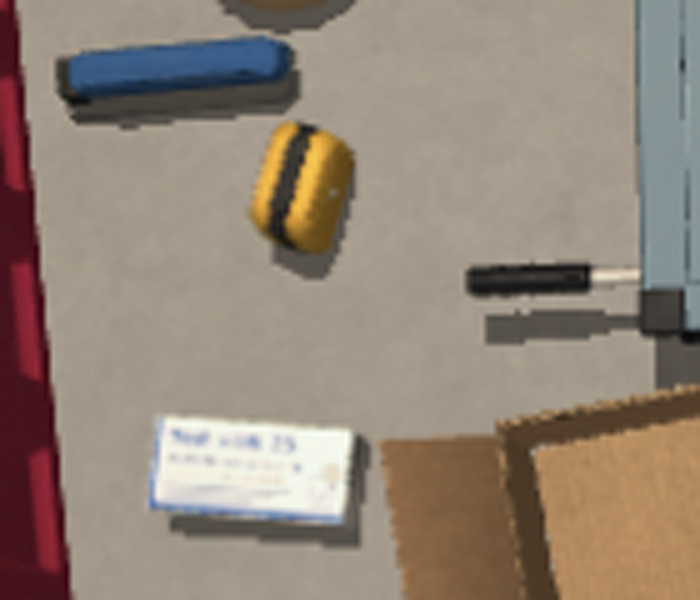

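```bash
python3 - <<'E'
from h import *
f=load("top1")
def c(x0,y0,s,L): return (np.array(L,float)+.5)/s-.5+[x0,y0]
np.set_printoptions(precision=4,suppress=True)
lid=onz(f,c(225,155,5,[(62,82),(667,58),(692,435),(67,455)]),.0745); print("lid FL FR NR NL",lid)
print(np.degrees(np.arctan2(*(lid[0]-lid[1])[[0,1]]*[-1,1])),np.degrees(np.arctan2(*(lid[3]-lid[2])[[0,1]]*[-1,1])))
k=onz(f,c(225,155,5,[(395,328),(392,415)]),.1065); print("wing",k)
print("reddot",onz(f,c(225,155,5,[(393,432)]),.0745))
print("A",onz(f,c(340,240,6,[(348,63),(583,72),(578,183),(352,170)]),.043))
print("B",onz(f,c(340,240,6,[(203,290),(437,270),(448,372),(217,400)]),.043))
print("C",onz(f,c(110,180,5,[(157,415),(355,430),(345,520),(152,508)]),.043))
print("stay ends",onz(f,c(110,180,5,[(467,280),(592,278)]),.059))
print("measure",onz(f,c(110,180,5,[(300,185)]),.061))
print("cam",ray(f,[(280,200)])[0])
print("box rim", onz(f,[(210,281),(318,249),(326,326),(220,352),(188,268),(337,243),(346,309)],.12))
print("tote rim", onz(f,[(85,78),(125,325)],.2))
s=load("top1")
E
```

```text
lid FL FR NR NL [[ 0.6903  0.1397  0.0745]
 [ 0.7074 -0.1849  0.0745]
 [ 0.5029 -0.1942  0.0745]
 [ 0.489   0.1317  0.0745]]
3.0082295024845953 2.4520320331694636
wing [[ 0.5521 -0.0374  0.1065]
 [ 0.507  -0.036   0.1065]]
reddot [[ 0.5029 -0.038   0.0745]]
A [[ 0.4855 -0.2918  0.043 ]
 [ 0.4824 -0.3974  0.043 ]
 [ 0.4329 -0.393   0.043 ]
 [ 0.4379 -0.2922  0.043 ]]
B [[ 0.3846 -0.2248  0.043 ]
 [ 0.3941 -0.3286  0.043 ]
 [ 0.3496 -0.3319  0.043 ]
 [ 0.3369 -0.23    0.043 ]]
C [[0.4445 0.392  0.043 ]
 [0.4379 0.2856 0.043 ]
 [0.3903 0.2888 0.043 ]
 [0.3952 0.3917 0.043 ]]
stay ends [[0.5167 0.2265 0.059 ]
 [0.5185 0.1603 0.059 ]]
measure [[0.5666 0.3175 0.061 ]]
cam [0.3162 0.0202 1.3545]
box rim [[ 0.3934  0.195   0.12  ]
 [ 0.4764 -0.0731  0.12  ]
 [ 0.2869 -0.0923  0.12  ]
 [ 0.222   0.165   0.12  ]
 [ 0.425   0.2512  0.12  ]
 [ 0.4921 -0.121   0.12  ]
 [ 0.3284 -0.1417  0.12  ]]
tote rim [[0.8961 0.5222 0.2   ]
 [0.2849 0.3763 0.2   ]]
```

```bash
python3 - <<'E'
from h import *
f=snap("side","side1")
crop(f,"c4",140,120,300,285,4.5)
crop(f,"c5",230,170,400,300,4.5)
E
```

```text
(no output)
```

View pics/c4.png

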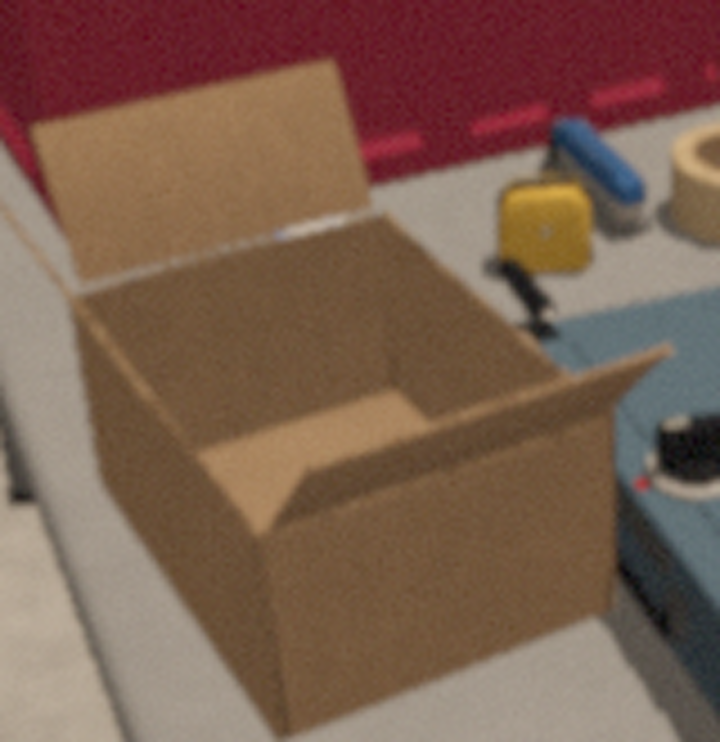

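View pics/c5.png

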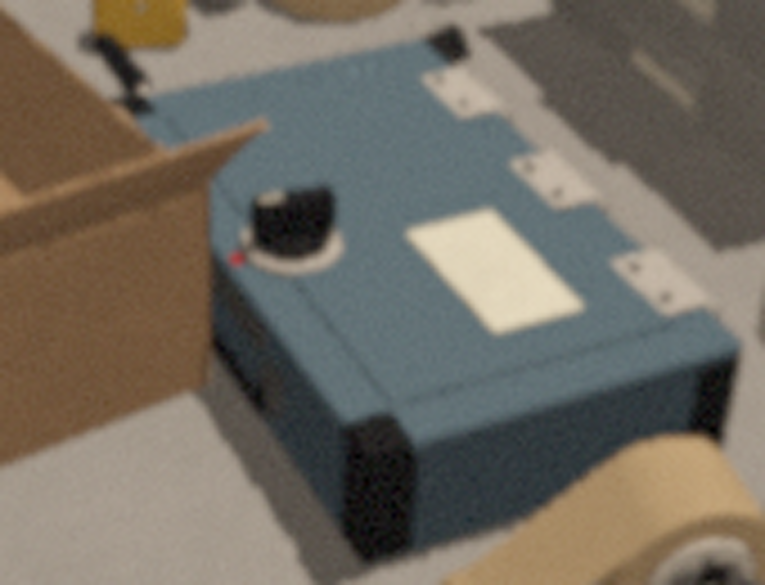

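```bash
python3 - <<'E'
from h import *
from scipy.optimize import least_squares
np.set_printoptions(precision=4,suppress=True)
t=load("top1");s=load("side1")
def cc(x0,y0,k,p): return ((p[0]+.5)/k-.5+x0,(p[1]+.5)/k-.5+y0)
print("flap tip",tri(t,(337,243),s,cc(140,120,4.5,(672,350))))
print("near right rim",tri(t,(326,326),s,cc(140,120,4.5,(265,530))))
print("flap near tip",tri(t,(346,309),s,cc(140,120,4.5,(310,470))))
print("rim nr(flap hinge)",tri(t,(318,331),s,cc(140,120,4.5,(265,530))))
print("bottom nr",onz(s,[cc(140,120,4.5,(285,735)),cc(140,120,4.5,(610,610))],0))
# case fit
def c(x0,y0,k,L): return (np.array(L,float)+.5)/k-.5+[x0,y0]
P=np.array([(100,170,74.5),(100,-157,74.5),(-105,-157,74.5),(-105,170,74.5),(-68,0,106.5),(-72.3,197.5,59),(-72.3,263.5,59)])/1e3
uv=np.r_[c(225,155,5,[(62,82),(667,58),(692,435),(67,455),(394,371)]),c(110,180,5,[(590,278),(467,280)])]
sP=np.array([(-105,-157,74.5),(100,-157,74.5)])/1e3
suv=c(230,170,4.5,[(345,425),(738,350)])
def X(p,P):
    a=p[2];M=np.array([[np.cos(a),-np.sin(a),0],[np.sin(a),np.cos(a),0],[0,0,1]]);return P@M.T+[p[0],p[1],0]
res=lambda p:np.r_[(proj(t,X(p,P))-uv).ravel(),(proj(s,X(p,sP))-suv).ravel()]
o=least_squares(res,[.6,-.03,.045],loss="soft_l1");print(o.x,np.degrees(o.x[2]));print(res(o.x).reshape(-1,2))
for n,q in dict(knob=(-.068,0,.0965),stay=(-.0723,.2305,.059),prop=(.01+.0823*.9755,.2305,.059+.018)).items(): print(n,X(o.x,np.array([q])))
E
```

```text
flap tip (array([ 0.4839, -0.1127,  0.202 ]), np.float64(0.007370999988284106))
near right rim (array([ 0.2978, -0.0922,  0.1374]), np.float64(0.02109249978915209))
flap near tip (array([ 0.3257, -0.1321,  0.1907]), np.float64(0.004166588249161143))
rim nr(flap hinge) (array([ 0.2927, -0.075 ,  0.1257]), np.float64(0.03586156444972608))
bottom nr [[ 0.3087 -0.074   0.    ]
 [ 0.4876 -0.0401  0.    ]]
[ 0.5988 -0.0332  0.0389] 2.2302118138218194
[[-0.2947 -0.6618]
 [ 0.4725  0.902 ]
 [-0.0108  1.0926]
 [-0.3615  0.6241]
 [-0.4501 -0.4686]
 [-0.0115 -0.1646]
 [-0.3085  0.1185]
 [ 2.2005  7.4062]
 [-0.0029 -0.6707]]
knob [[ 0.5309 -0.0358  0.0965]]
stay [[0.5176 0.1943 0.059 ]]
prop [[0.6801 0.2007 0.077 ]]
```

```bash
cat >> h.py <<'E'
np.set_printoptions(precision=4,suppress=True)
CP=(.5988,-.0332,.0389)
def cw(q,p=CP):
    a=p[2];M=np.array([[np.cos(a),-np.sin(a),0],[np.sin(a),np.cos(a),0],[0,0,1]]);return M@np.array(q,float)+[p[0],p[1],0]
def go(target,xdir=None):
    """shift in tool axes (cm) after turning so that tool z down, tool x along yaw xdir (deg)"""
    p,M=st()
    cur=np.degrees(np.arctan2(M[1,0],M[0,0]))
    if xdir is None: xdir=cur
    a=np.radians(xdir);T=np.array([[np.cos(a),np.sin(a),0],[np.sin(a),-np.cos(a),0],[0,0,-1]])
    rv=R.from_matrix(M.T@T).as_rotvec()
    print("cur yaw %.1f turn(rad, tool)"%cur,rv.round(3),"deg %.1f"%np.degrees(np.linalg.norm(rv)))
    d=np.array(target)-p
    print("shift cm in cur axes",(M.T@d*100).round(2)," in target axes",(T.T@d*100).round(2))
E
python3 - <<'E'
from h import *
p,M=st(); print(M)
w=load("wrist0") if 0 else snap("wrist","w1")
c=ray(w,[(280,200)])[0]; print("cam in tool",M.T@(c-p)); print("cam fwd in tool",M.T@cv2.Rodrigues(w["rvec"])[0][2])
go(cw((-.068,0,.25)),2.2)
go(cw((-.068,0,.25)),182.2)
s=load("side1")
# tote rim heights
print(tri(load("top1"),(85,78),s,(315,57)))
E
```

```text
t0.25 pos[0.155  0.6052 0.2308] F[ 0.2  0.1 -0.9] gap1.000
[[-0.9687  0.2481 -0.0004]
 [ 0.2481  0.9687 -0.0009]
 [ 0.0002 -0.0009 -1.    ]]
cam in tool [ 0.0717 -0.0001 -0.143 ]
cam fwd in tool [-0.2813  0.0013  0.9596]
t0.30 pos[0.155  0.6053 0.2309] F[ 0.1 -0.7 -0. ] gap1.001
cur yaw 165.6 turn(rad, tool) [-0.     0.001  2.852] deg 163.4
shift cm in cur axes [-52.32 -52.78  -1.88]  in target axes [35.1  65.51 -1.91]
t0.30 pos[0.155  0.6053 0.2309] F[ 0.1 -0.7 -0. ] gap1.001
cur yaw 165.6 turn(rad, tool) [-0.001 -0.    -0.289] deg 16.6
shift cm in cur axes [-52.32 -52.78  -1.88]  in target axes [-35.1  -65.51  -1.91]
(array([0.8243, 0.4741, 0.3173]), np.float64(0.024971221108685153))
```

Request:
{"fn": "carry_out", "kwargs": {
  "plan": "100 0 0 -4 0 0 0; 100 0 0 -4 0 0 0; 100 0 0 -4 0 0 0; 100 0 0 -2 0 0 -0.145; 100 0 0 0 0 0 -0.145",
  "force": 40
}}

```text
time: 0.8
eef_pos: [0.1556, 0.6068, 0.3767]
ee_rot: [-0.071, 3.138, 0.012]
ft_force: [0.9, -0.0, -0.2]
finger_gap: 1.003
```

Request:
{"fn": "carry_out", "kwargs": {
  "plan": "100 -2.3 -4.2 0 0 0 0; 100 -2.3 -4.2 0 0 0 0; 100 -2.3 -4.2 0 0 0 0; 100 -2.3 -4.2 0 0 0 0; 100 -2.3 -4.2 0 0 0 0"
}}

```text
time: 1.3
eef_pos: [0.2787, 0.3984, 0.3713]
ee_rot: [-0.062, 3.141, 0.0]
ft_force: [0.2, -0.4, 0.2]
finger_gap: 1.0
```

Request:
{"fn": "carry_out", "kwargs": {
  "plan": "100 -2.3 -4.2 0 0 0 0; 100 -2.3 -4.2 0 0 0 0; 100 -2.3 -4.2 0 0 0 0; 100 -2.3 -4.2 0 0 0 0; 100 -2.3 -4.2 0 0 0 0"
}}

```text
time: 1.8
eef_pos: [0.4019, 0.193, 0.3716]
ee_rot: [-0.062, 3.14, 0.001]
ft_force: [1.2, 0.9, 1.0]
finger_gap: 0.997
```

```bash
python3 - <<'E'
from h import *
go(cw((-.068,0,.25)),182.2)
E
```

```text
t1.80 pos[0.4019 0.193  0.3716] F[1.2 0.9 1. ] gap0.997
cur yaw -177.7 turn(rad, tool) [0.    0.001 0.001] deg 0.1
shift cm in cur axes [-11.97 -23.38  12.16]  in target axes [-12.   -23.36  12.16]
```

Request:
{"fn": "carry_out", "kwargs": {
  "plan": "100 -2.4 -4.6 1 0 0 0; 100 -2.4 -4.6 1 0 0 0; 100 -2.4 -4.6 1 0 0 0; 100 -2.4 -4.7 1 0 0 0; 100 -2.4 -4.7 1 0 0 0"
}}

```text
time: 2.3
eef_pos: [0.5233, -0.0207, 0.3241]
ee_rot: [-0.061, 3.14, 0.0]
ft_force: [0.8, 0.3, 0.4]
finger_gap: 0.997
```

Request:
{"fn": "carry_out", "kwargs": {
  "plan": "100 0 0 2 0 0 0; 100 0 0 0 0 0 0; 100 0 0 0 0 0 0; 100 0 0 0 0 0 0; 100 0 0 0 0 0 0"
}}

```text
time: 2.8
eef_pos: [0.523, -0.0178, 0.3058]
ee_rot: [-0.064, 3.139, -0.001]
ft_force: [-0.8, 0.8, 0.4]
finger_gap: 0.998
```

```bash
python3 - <<'E'
from h import *
go(cw((-.068,0,.082)),182.2)
w=snap("wrist","w2"); t=snap("top","t2"); s=snap("side","s2")
print(proj(w,[cw((-.068,0,.1065)),cw((-.105,-.157,.0745)),cw((-.105,.170,.0745))]))
E
```

```text
t2.80 pos[ 0.523  -0.0178  0.3058] F[-0.8  0.8  0.4] gap0.998
cur yaw -177.7 turn(rad, tool) [-0.     0.002  0.002] deg 0.2
shift cm in cur axes [-0.66 -1.82 22.39]  in target axes [-0.72 -1.83 22.38]
[[265.9089 186.3307]
 [117.313  145.1144]
 [430.5442 145.3893]]
```

View pics/w2.png

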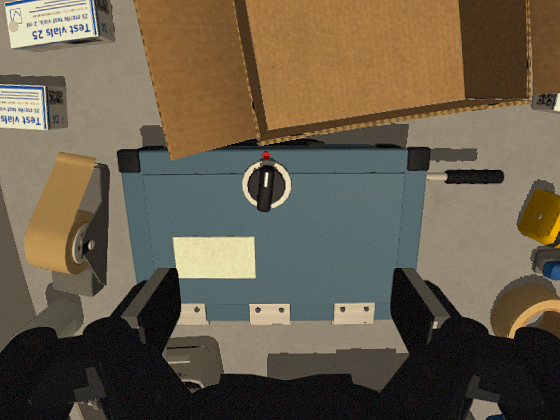

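View pics/s2.png

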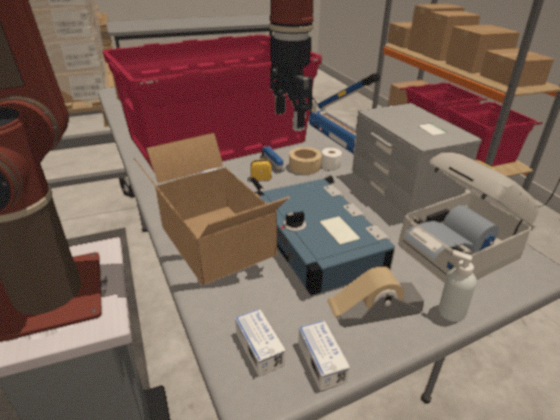

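```bash
python3 - <<'E'
from h import *
w=load("w2");t=load("t2");s=load("s2")
print("flap tip",tri(w,(172,158),t,(337,243)),tri(w,(172,158),s,(289.3,197.8)))
print("box corner FR rim",tri(w,(262,141),t,(305.5,252)),tri(w,(262,141),t,(318,249)))
print("knob",tri(w,(267,186),t,(303.4,229)))
crop(t,"c6",180,230,360,360,4.4)
E
```

```text
flap tip (array([ 0.4966, -0.1192,  0.1309]), np.float64(0.012031038447875142)) (array([ 0.4933, -0.1001,  0.1923]), np.float64(0.0013520360056415758))
box corner FR rim (array([ 0.5804, -0.0895, -0.7757]), np.float64(0.006043200979168112)) (array([ 0.4304, -0.0277,  0.5493]), np.float64(0.032356098993441176))
knob (array([ 0.525 , -0.0348,  0.1305]), np.float64(0.002075244693768117))
```

View pics/c6.png

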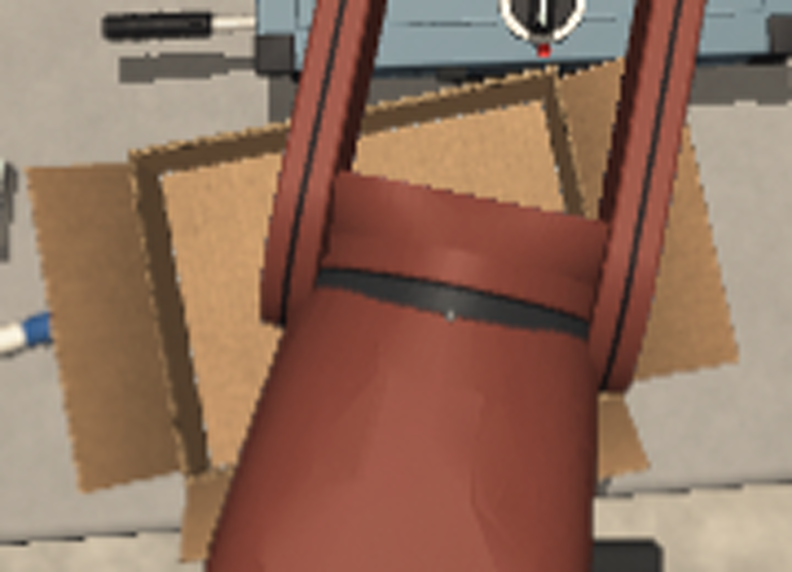

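```bash
python3 - <<'E'
from h import *
w=load("w2");t=load("t2");s=load("s2")
print("flap tip",tri(w,(172,158),t,(332.6,239.8)),tri(w,(172,158),s,(289.3,197.8)))
print("box corner FR rim",tri(w,(262,141),t,(305.7,245.5)))
print("knob",tri(w,(267,186),t,(303.9,228.9)))
E
```

```text
flap tip (array([ 0.4928, -0.1035,  0.1808]), np.float64(0.0034402374863357964)) (array([ 0.4933, -0.1001,  0.1923]), np.float64(0.0013520360056415758))
box corner FR rim (array([ 0.4922, -0.0441,  0.065 ]), np.float64(0.001983562719262488))
knob (array([ 0.5255, -0.0355,  0.1289]), np.float64(0.003343657930325008))
```

Request:
{"fn": "carry_out", "kwargs": {
  "plan": "100 -0.7 -1.8 4 0 0.12 0; 100 -0.5 0 4 0 0 0; 100 -0.5 0 4 0 0 0; 100 0 0 0 0 0 0; 100 0 0 0 0 0 0"
}}

```text
time: 3.45
eef_pos: [0.5306, -0.0362, 0.1842]
ee_rot: [0.06, -3.02, 0.003]
ft_force: [-0.2, -1.6, 1.0]
finger_gap: 0.999
```

```bash
python3 - <<'E'
from h import *
go(cw((-.068,0,.083)))
w=snap("wrist","w3")
print(proj(w,[cw((-.068,0,.1065)),cw((-.105,-.157,.0745)),cw((-.105,.170,.0745))]))
E
```

```text
t3.45 pos[ 0.5306 -0.0362  0.1842] F[-0.2 -1.6  1. ] gap0.999
cur yaw -177.7 turn(rad, tool) [ 0.    -0.121 -0.   ] deg 6.9
shift cm in cur axes [-1.25  0.03 10.04]  in target axes [-0.03  0.03 10.12]
[[285.2094 233.3021]
 [ 73.169  173.6172]
 [512.9872 174.1151]]
```

View pics/w3.png

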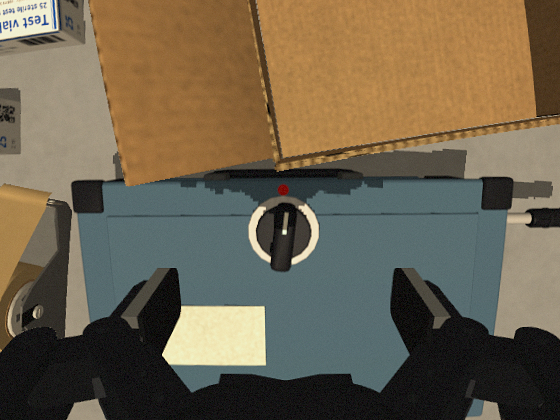

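Request:
{"fn": "carry_out", "kwargs": {
  "plan": "100 -0.3 0 2.5 0 0 0; 100 -0.3 0 2.5 0 0 0; 100 -0.3 0 2.5 0 0 0; 100 -0.3 0 2.5 0 0 0; 100 0 0 0 0 0 0"
}}

```text
time: 4.0
eef_pos: [0.5303, -0.0362, 0.083]
ee_rot: [0.059, -3.02, 0.003]
ft_force: [-0.5, -0.7, -0.2]
finger_gap: 1.005
```

Request:
{"fn": "carry_out", "kwargs": {
  "plan": "0 0 0 0 0 0 0; 0 0 0 0 0 0 0; 0 0 0 0 0 0 0; 0 0 0 0 0 0 0; 0 0 0 0 0 0 0"
}}

```text
time: 4.5
eef_pos: [0.5317, -0.0374, 0.084]
ee_rot: [0.06, -3.023, 0.007]
ft_force: [1.3, -6.2, 4.1]
finger_gap: 0.151
```

```bash
python3 - <<'E'
from h import *
go(cw((-.068,0,.083)))
w=snap("wrist","w4");s=snap("side","s4");crop(s,"c7",200,100,360,280,4)
E
```

```text
t4.50 pos[ 0.5317 -0.0374  0.084 ] F[ 1.3 -6.2  4.1] gap0.151
cur yaw -177.8 turn(rad, tool) [-0.002 -0.118  0.   ] deg 6.7
shift cm in cur axes [0.06 0.16 0.11]  in target axes [0.08 0.16 0.1 ]
```

View pics/w4.png

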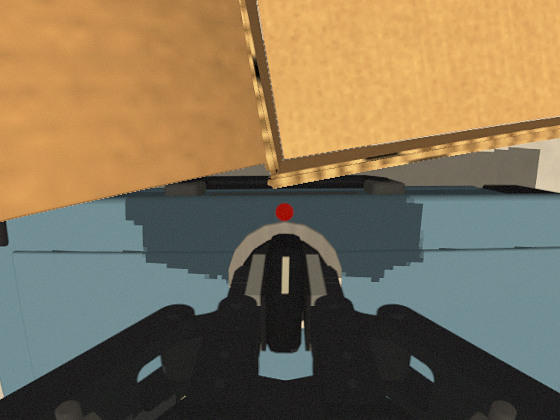

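View pics/c7.png

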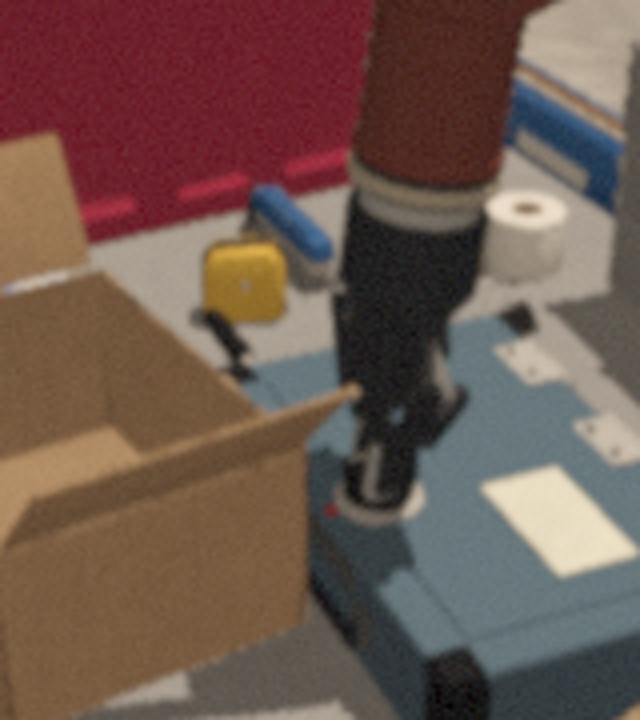

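Request:
{"fn": "carry_out", "kwargs": {
  "plan": "0 0 -0.15 -0.1 0 0 0; 0 0 0 0 -0.0174 0 0.144; 0 0 0 0 -0.0174 0 0.144; 0 0 0 0 -0.0174 0 0.144; 0 0 0 0 -0.0174 0 0.144"
}}

```text
time: 5.1
eef_pos: [0.532, -0.0354, 0.0841]
ee_rot: [-0.817, -2.914, -0.057]
ft_force: [7.1, 9.8, -0.2]
finger_gap: 0.151
```

Request:
{"fn": "carry_out", "kwargs": {
  "plan": "0 0 0 0 -0.0174 0 0.144; 0 0 0 0 -0.0174 0 0.144; 0 0 0 0 -0.0174 0 0.144; 0 0 0 0 -0.0174 0 0.144; 0 0 0 0 -0.0174 0 0.144"
}}

```text
time: 5.6
eef_pos: [0.5342, -0.0336, 0.0843]
ee_rot: [-1.809, -2.448, -0.125]
ft_force: [17.5, 16.4, -6.6]
finger_gap: 0.152
```

Request:
{"fn": "carry_out", "kwargs": {
  "plan": "0 0 0 0 -0.0174 0 0.144; 0 0 0 0 0 0 0; 0 0 0 0 0 0 0; 0 0 0 0 0 0 0; 0 0 0 0 0 0 0"
}}

```text
time: 6.1
eef_pos: [0.5349, -0.0335, 0.0847]
ee_rot: [-1.978, -2.321, -0.136]
ft_force: [18.5, 17.1, -7.6]
finger_gap: 0.153
```

```bash
python3 - <<'E'
from h import *
go(cw((-.068,0,.083)))
print(readout.observe()["moment"])
w=snap("wrist","w5")
E
```

```text
t6.10 pos[ 0.5349 -0.0335  0.0847] F[18.5 17.1 -7.6] gap0.153
cur yaw 99.1 turn(rad, tool) [ 0.01  -0.126 -0.001] deg 7.2
shift cm in cur axes [-0.19 -0.44  0.14]  in target axes [-0.17 -0.43  0.17]
[ 2.552  -2.7327 -0.3842]
```

View pics/w5.png

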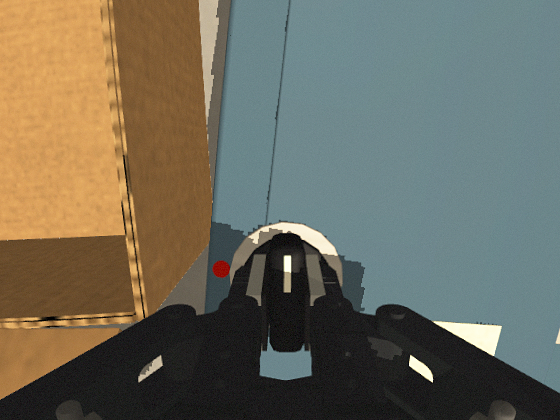

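Request:
{"fn": "carry_out", "kwargs": {
  "plan": "30 0 0 0 0 0 0; 30 0 0 0 0 0 0; 30 0 0 0 0 0 0; 30 0.12 0 -1 0 0 0; 30 0.24 0 -2 0 0 0"
}}

```text
time: 6.65
eef_pos: [0.5299, -0.0378, 0.1134]
ee_rot: [-1.976, -2.317, -0.118]
ft_force: [0.3, 0.4, -0.2]
finger_gap: 0.3
```

Request:
{"fn": "carry_out", "kwargs": {
  "plan": "30 0.5 0 -4 0 0 0; 30 0.5 0 -4 0 0 0; 30 0.5 0 -4 0 0 0; 100 0.5 0 -4 0 -0.12 0; 100 0 0 0 0 0 0"
}}

```text
time: 7.15
eef_pos: [0.5336, -0.037, 0.284]
ee_rot: [2.028, 2.382, 0.008]
ft_force: [0.3, 0.5, 0.2]
finger_gap: 0.633
```

```bash
python3 - <<'E'
from h import *
go(cw((-.0723,.2305,.17)),92.2)
w=snap("wrist","w6");t=snap("top","t6")
E
```

```text
t7.15 pos[ 0.5336 -0.037   0.284 ] F[0.3 0.5 0.2] gap0.633
cur yaw 99.2 turn(rad, tool) [0.013 0.006 0.122] deg 7.0
shift cm in cur axes [23.17  1.98 11.26]  in target axes [23.18 -0.71 11.4 ]
```

View pics/w6.png

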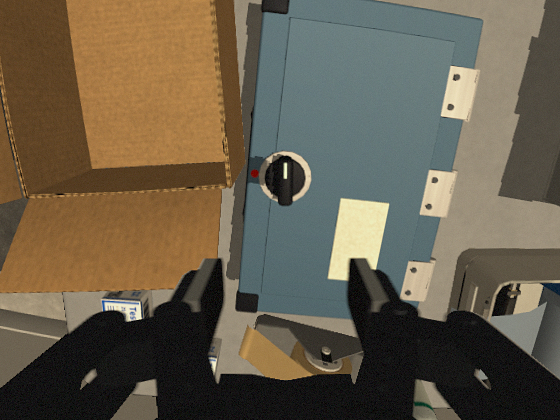

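Request:
{"fn": "carry_out", "kwargs": {
  "plan": "100 0 0 0 0 0 0.122; 100 4.6 -0.1 0 0 0 0; 100 4.6 -0.1 0 0 0 0; 100 4.6 -0.1 0 0 0 0; 100 4.6 -0.2 0 0 0 0"
}}

```text
time: 7.75
eef_pos: [0.5175, 0.1472, 0.2736]
ee_rot: [-2.179, -2.259, 0.004]
ft_force: [1.2, 0.1, -0.5]
finger_gap: 0.999
```

Request:
{"fn": "carry_out", "kwargs": {
  "plan": "100 4.6 -0.2 0 0 0 0; 100 0 0 4 0 0 0; 100 0 0 4 0 0 0; 100 0 0 3 0 0 0; 100 0 0 0 0 0 0"
}}

```text
time: 8.25
eef_pos: [0.5101, 0.1909, 0.1586]
ee_rot: [-2.174, -2.256, 0.017]
ft_force: [-0.6, -0.1, -0.6]
finger_gap: 1.001
```

```bash
python3 - <<'E'
from h import *
go(cw((-.0723,.2305,.042)),92.2)
w=snap("wrist","w7")
print(proj(w,[cw((-.0723,.1975,.059)),cw((-.0723,.2635,.059))]))
E
```

```text
t8.25 pos[0.5101 0.1909 0.1586] F[-0.6 -0.1 -0.6] gap1.001
cur yaw 92.1 turn(rad, tool) [-0.013  0.002 -0.001] deg 0.8
shift cm in cur axes [ 0.33  0.91 11.64]  in target axes [ 0.31  0.76 11.66]
[[297.8861 248.731 ]
 [298.6692 157.328 ]]
```

View pics/w7.png

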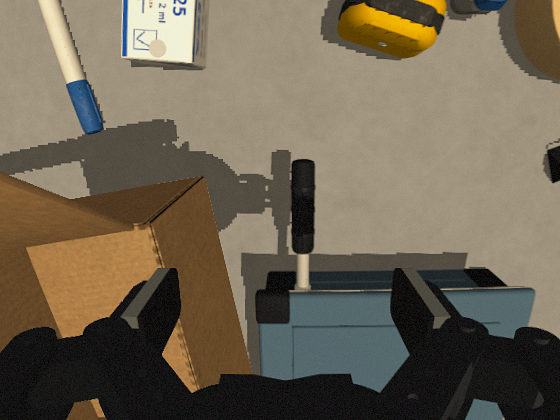

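```bash
python3 - <<'E'
from h import *
w=load("w7");t=load("t2");
for uv in [(205,178),(148,225)]:
  for tv in [(209.5,264.5),(186.3,268.5)]: print(uv,tv,tri(w,uv,t,tv))
print(onz(w,[(205,178),(250,375),(148,225)],.13), onz(w,[(230,290)],.0))
print(proj(w,[[.4625,.194,.06],[.4625,.194,.1],[.4625,.183,.06],[.4625,.205,.06],[.51,.226,.059]]))
E
```

```text
(205, 178) (209.5, 264.5) (array([0.4449, 0.2078, 0.0351]), np.float64(0.006415911508055478))
(205, 178) (186.3, 268.5) (array([0.4449, 0.2393, 0.1164]), np.float64(0.053486666417363084))
(148, 225) (209.5, 264.5) (array([0.4348, 0.1973, 0.1201]), np.float64(0.0011234595808502306))
(148, 225) (186.3, 268.5) (array([0.437 , 0.23  , 0.1692]), np.float64(0.04745207182709324))
[[0.4693 0.226  0.13  ]
 [0.492  0.1099 0.13  ]
 [0.4393 0.2005 0.13  ]] [[0.4598 0.0921 0.    ]]
[[218.9972 202.4248]
 [206.278  220.5281]
 [219.2269 217.4912]
 [218.7834 186.9877]
 [289.1893 158.868 ]]
```

Request:
{"fn": "carry_out", "kwargs": {
  "plan": "60 0.3 1.1 2 -0.013 0 0; 60 0 0 3 0 0 0; 60 0 0 3 0 0 0; 60 0 0 3 0 0 0; 60 0 0 0.5 0 0 0"
}}

```text
time: 8.8
eef_pos: [0.5257, 0.1949, 0.0485]
ee_rot: [2.176, 2.257, 0.009]
ft_force: [-0.4, -0.0, -0.2]
finger_gap: 0.6
```

```bash
python3 - <<'E'
from h import *
go(cw((-.0705,.2305,.042)),92.2)
w=snap("wrist","w8")
E
```

```text
t8.80 pos[0.5257 0.1949 0.0485] F[-0.4 -0.  -0.2] gap0.600
cur yaw 92.1 turn(rad, tool) [ 0.009  0.    -0.002] deg 0.5
shift cm in cur axes [-0.03 -0.64  0.65]  in target axes [-0.03 -0.63  0.65]
```

View pics/w8.png

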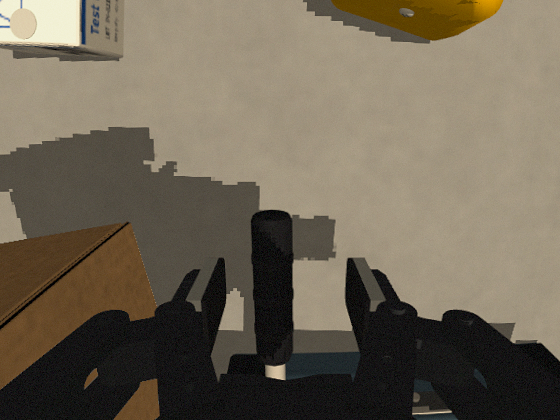

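Request:
{"fn": "carry_out", "kwargs": {
  "plan": "60 0 -0.6 0.6 0.009 0 0; 60 0 0 0 0 0 0; 0 0 0 0 0 0 0; 0 0 0 0 0 0 0; 0 0 0 0 0 0 0",
  "force": 25
}}

```text
time: 9.35
eef_pos: [0.5206, 0.1958, 0.0455]
ee_rot: [2.178, 2.262, 0.003]
ft_force: [-9.2, -0.3, 8.7]
finger_gap: 0.178
```

Request:
{"fn": "carry_out", "kwargs": {
  "plan": "0 0 0 0 0 0 0; 0 0 0 0 0 0 0; 0 0 0 0 0 0 0; 0 0 0 0 0 0 0; 0 0 0 0 0 0 0"
}}

```text
time: 9.85
eef_pos: [0.5205, 0.1958, 0.0455]
ee_rot: [2.178, 2.262, 0.003]
ft_force: [-6.7, 0.5, 8.6]
finger_gap: 0.173
```

```bash
python3 - <<'E'
from h import *
p,M=st(); print(np.degrees(np.arctan2(M[1,0],M[0,0])),M[:,2])
a=np.radians(2.2)
import math
# pivot circle: increments in tool axes (x=case y, y=case x, z=down) from stay th0
r=8.23
ths=np.linspace(0,2.92,31)
prev=0
for i in range(1,len(ths)):
    dx=r*(math.cos(ths[i-1])-math.cos(ths[i]));dz=r*(math.sin(ths[i])-math.sin(ths[i-1]))
    print("%.2f"%ths[i],"0 %.2f %.2f"%(dx,-dz),end=" | ")
E
```

```text
t9.85 pos[0.5205 0.1958 0.0455] F[-6.7  0.5  8.6] gap0.173
92.17748488443942 [ 0.0024  0.0003 -1.    ]
0.10 0 0.04 -0.80 | 0.19 0 0.12 -0.79 | 0.29 0 0.19 -0.78 | 0.39 0 0.27 -0.75 | 0.49 0 0.34 -0.73 | 0.58 0 0.41 -0.69 | 0.68 0 0.47 -0.65 | 0.78 0 0.53 -0.60 | 0.88 0 0.59 -0.54 | 0.97 0 0.64 -0.48 | 1.07 0 0.68 -0.42 | 1.17 0 0.72 -0.35 | 1.27 0 0.75 -0.28 | 1.36 0 0.77 -0.20 | 1.46 0 0.79 -0.13 | 1.56 0 0.80 -0.05 | 1.65 0 0.80 0.03 | 1.75 0 0.79 0.11 | 1.85 0 0.78 0.18 | 1.95 0 0.76 0.26 | 2.04 0 0.73 0.33 | 2.14 0 0.69 0.40 | 2.24 0 0.65 0.46 | 2.34 0 0.60 0.53 | 2.43 0 0.55 0.58 | 2.53 0 0.49 0.63 | 2.63 0 0.43 0.68 | 2.73 0 0.36 0.72 | 2.82 0 0.29 0.75 | 2.92 0 0.21 0.77 |
```

Request:
{"fn": "carry_out", "kwargs": {
  "plan": "0 0 -0.1 -0.2 0 0 0; 0 0 0.04 -0.8 0 0 0; 0 0 0.12 -0.79 0 0 0; 0 0 0.19 -0.78 0 0 0; 0 0 0.27 -0.75 0 0 0"
}}

```text
time: 10.35
eef_pos: [0.5256, 0.1959, 0.0777]
ee_rot: [2.179, 2.262, 0.003]
ft_force: [0.7, 3.0, -9.1]
finger_gap: 0.174
```

Request:
{"fn": "carry_out", "kwargs": {
  "plan": "0 0 0.34 -0.73 0 0 0; 0 0 0.41 -0.69 0 0 0; 0 0 0.47 -0.65 0 0 0; 0 0 0.53 -0.6 0 0 0; 0 0 0.59 -0.54 0 0 0"
}}

```text
time: 10.85
eef_pos: [0.5446, 0.197, 0.1095]
ee_rot: [-2.175, -2.259, 0.009]
ft_force: [-21.3, 2.0, 9.6]
finger_gap: 0.175
```

```bash
python3 - <<'E'
from h import *
p,M=st()
o=cw((.010,.2305,.059)); print(p-o)
s=snap("side","s9")
E
```

```text
t10.85 pos[0.5446 0.197  0.1095] F[-21.3   2.    9.6] gap0.175
[-0.0552 -0.0005  0.0505]
```

View pics/s9.png

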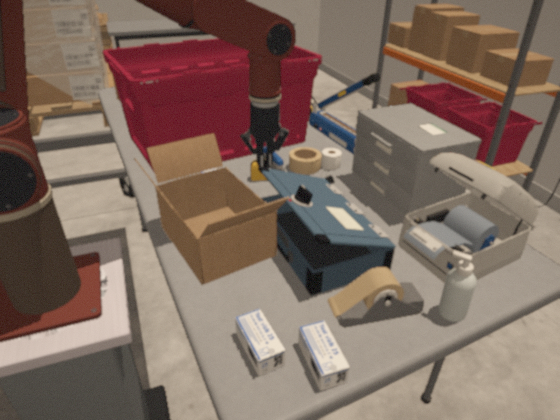

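Request:
{"fn": "carry_out", "kwargs": {
  "plan": "0 0 0 0 0 0 0; 0 0 0 0 0 0 0; 0 0 0 0 0 0 0; 0 0 0 0 0 0 0; 0 0 0 0 0 0 0"
}}

```text
time: 11.4
eef_pos: [0.5458, 0.1971, 0.1109]
ee_rot: [-2.176, -2.261, 0.005]
ft_force: [-17.1, 2.4, 10.8]
finger_gap: 0.173
```

```bash
python3 - <<'E'
from h import *
p,M=st()
o=cw((.010,.2305,.059)); print(p-o, readout.observe()["moment"])
w=snap("wrist","w10");s=snap("side","s10");crop(s,"c10",230,100,400,230,4.5)
E
```

```text
t11.40 pos[0.5458 0.1971 0.1109] F[-17.1   2.4  10.8] gap0.173
[-0.0541 -0.0005  0.0519] [0.2075 3.2464 0.0588]
```

View pics/w10.png

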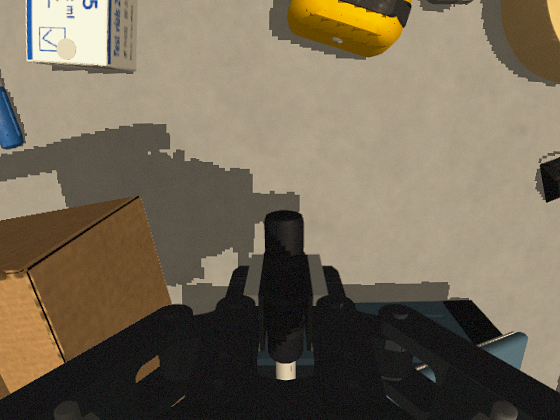

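View pics/c10.png

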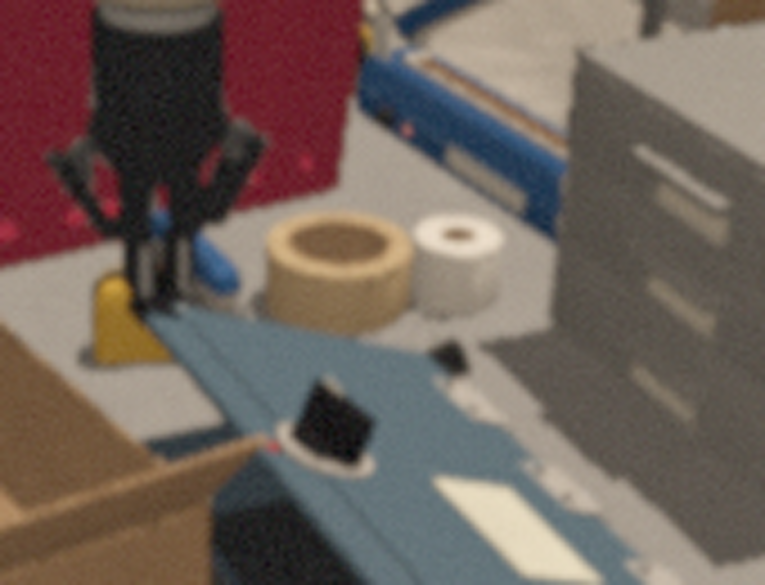

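Request:
{"fn": "carry_out", "kwargs": {
  "plan": "0 0 -0.2 -0.25 0 0 0; 0 0 0.64 -0.48 0 0 0; 0 0 0.68 -0.42 0 0 0; 0 0 0.72 -0.35 0 0 0; 0 0 0 0 0 0 0"
}}

```text
time: 12.0
eef_pos: [0.5676, 0.1979, 0.1279]
ee_rot: [2.178, 2.263, 0.003]
ft_force: [-11.1, 2.0, 9.2]
finger_gap: 0.169
```

```bash
python3 - <<'E'
from h import *
p,M=st()
o=cw((.010,.2305,.059)); print(p-o, readout.observe()["moment"])
E
```

```text
t12.00 pos[0.5676 0.1979 0.1279] F[-11.1   2.    9.2] gap0.169
[-0.0323  0.0004  0.0689] [0.3501 1.9163 0.0973]
```

```bash
python3 - <<'E'
from h import *
w=snap("wrist","w11");s=snap("side","s11");crop(s,"c11",230,80,400,210,4.5)
E
```

```text
(no output)
```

View pics/w11.png

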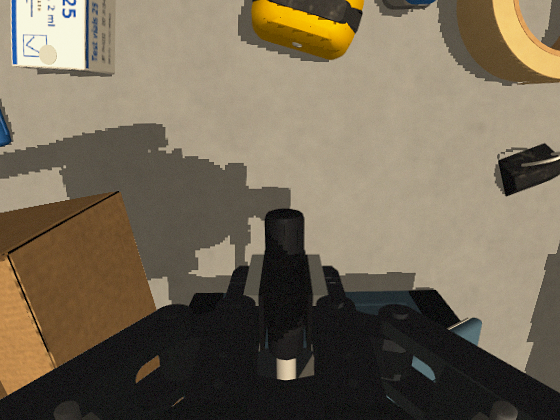

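View pics/c11.png

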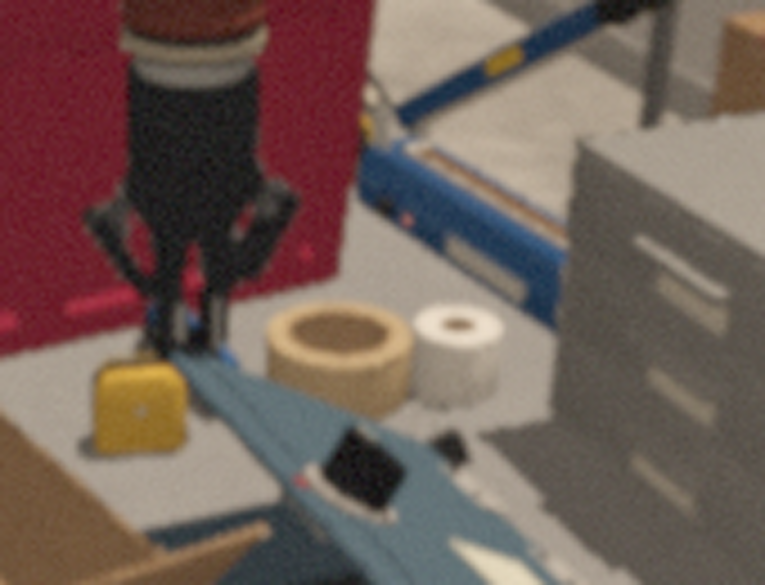

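Request:
{"fn": "carry_out", "kwargs": {
  "plan": "0 0 -0.1 -0.27 0 0 0; 0 0 0.75 -0.28 0 0 0; 0 0 0.77 -0.2 0 0 0; 0 0 0.79 -0.13 0 0 0; 0 0 0 0 0 0 0"
}}

```text
time: 12.6
eef_pos: [0.5912, 0.1985, 0.136]
ee_rot: [2.177, 2.261, 0.007]
ft_force: [-5.8, 2.0, 4.3]
finger_gap: 0.172
```

```bash
python3 - <<'E'
from h import *
p,M=st()
o=cw((.010,.2305,.059)); print(p-o, readout.observe()["moment"])
E
```

```text
t12.60 pos[0.5912 0.1985 0.136 ] F[-5.8  2.   4.3] gap0.172
[-0.0086  0.001   0.077 ] [0.355  0.9917 0.14  ]
```

Request:
{"fn": "carry_out", "kwargs": {
  "plan": "0 0 0.8 -0.05 0 0 0; 0 0 0.8 0.03 0 0 0; 0 0 0.79 0.11 0 0 0; 0 0 0.78 0.18 0 0 0; 0 0 0.76 0.26 0 0 0",
  "force": 50
}}

```text
time: 13.1
eef_pos: [0.6299, 0.2003, 0.1313]
ee_rot: [2.177, 2.261, 0.006]
ft_force: [-7.5, 5.6, 1.7]
finger_gap: 0.164
```

```bash
python3 - <<'E'
from h import *
p,M=st()
o=cw((.010,.2305,.059)); print(p-o, readout.observe()["moment"])
E
```

```text
t13.10 pos[0.6299 0.2003 0.1313] F[-7.5  5.6  1.7] gap0.164
[0.0301 0.0027 0.0723] [0.851  1.3645 0.0613]
```

Request:
{"fn": "carry_out", "kwargs": {
  "plan": "0 0.1 0.73 0.33 0 0 0; 0 0 0.69 0.4 0 0 0; 0 0 0.65 0.46 0 0 0; 0 0 0.6 0.53 0 0 0; 0 0 0.55 0.58 0 0 0"
}}

```text
time: 13.6
eef_pos: [0.6617, 0.2017, 0.1073]
ee_rot: [2.178, 2.261, 0.003]
ft_force: [-6.8, 1.2, 4.4]
finger_gap: 0.161
```

```bash
python3 - <<'E'
from h import *
p,M=st()
o=cw((.010,.2305,.059)); print(p-o, readout.observe()["moment"])
E
```

```text
t13.60 pos[0.6617 0.2017 0.1073] F[-6.8  1.2  4.4] gap0.161
[0.0619 0.0042 0.0483] [0.2729 1.449  0.2209]
```

Request:
{"fn": "carry_out", "kwargs": {
  "plan": "0 0 0.49 0.63 0 0 0; 0 0 0.43 0.68 0 0 0; 0 0 0.36 0.72 0 0 0; 0 0 0.29 0.75 0 0 0; 0 0 0.21 0.77 0 0 0"
}}

```text
time: 14.1
eef_pos: [0.6807, 0.2025, 0.0726]
ee_rot: [2.176, 2.26, 0.006]
ft_force: [-6.1, 0.4, 9.2]
finger_gap: 0.163
```

Request:
{"fn": "carry_out", "kwargs": {
  "plan": "0 0 0 0.1 0 0 0; 0 0 0 0 0 0 0; 0 0 0 0 0 0 0; 0 0 0 0 0 0 0; 0 0 0 0 0 0 0"
}}

```text
time: 14.6
eef_pos: [0.6811, 0.2029, 0.0707]
ee_rot: [2.176, 2.259, 0.01]
ft_force: [3.9, 3.4, -0.1]
finger_gap: 0.161
```

```bash
python3 - <<'E'
from h import *
p,M=st()
o=cw((.010,.2305,.059)); print(p-o, readout.observe()["moment"])
s=snap("side","s12");w=snap("wrist","w12");t=snap("top","t12")
E
```

```text
t14.60 pos[0.6811 0.2029 0.0707] F[ 3.9  3.4 -0.1] gap0.161
[0.0813 0.0053 0.0117] [ 0.6368 -0.6359 -0.0385]
```

View pics/s12.png

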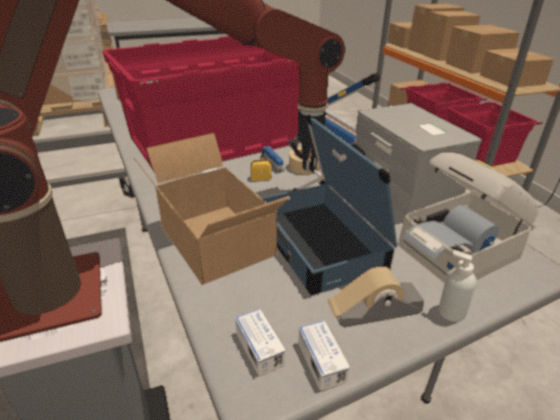

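View pics/w12.png

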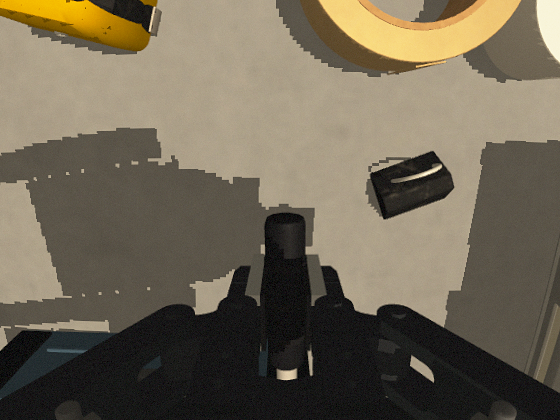

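Request:
{"fn": "carry_out", "kwargs": {
  "plan": "0 0 0 0.3 0 0 0; 0 0 0 0.2 0 0 0; 0 0 0 0.2 0 0 0; 0 0 0 0 0 0 0; 0 0 0 0 0 0 0"
}}

```text
time: 15.25
eef_pos: [0.6823, 0.203, 0.0657]
ee_rot: [2.175, 2.258, 0.013]
ft_force: [3.8, 3.6, 8.9]
finger_gap: 0.163
```

Request:
{"fn": "carry_out", "kwargs": {
  "plan": "0 0 0 0.2 0 0 0; 0 0 0 0 0 0 0; 0 0 0 0 0 0 0; 0 0 0 0 0 0 0; 0 0 0 0 0 0 0"
}}

```text
time: 15.75
eef_pos: [0.6828, 0.2027, 0.0636]
ee_rot: [2.174, 2.258, 0.014]
ft_force: [5.9, 2.5, 5.6]
finger_gap: 0.164
```

```bash
python3 - <<'E'
from h import *
p,M=st()
s=snap("side","s13");w=snap("wrist","w13")
a=load("w12");
im=np.hstack([a["img"][190:420,180:380],w["img"][190:420,180:380]])[:,:,::-1]
cv2.imwrite("pics/c13.png",cv2.resize(im,None,fx=2,fy=2))
E
```

```text
t15.75 pos[0.6828 0.2027 0.0636] F[5.9 2.5 5.6] gap0.164
```

View pics/c13.png

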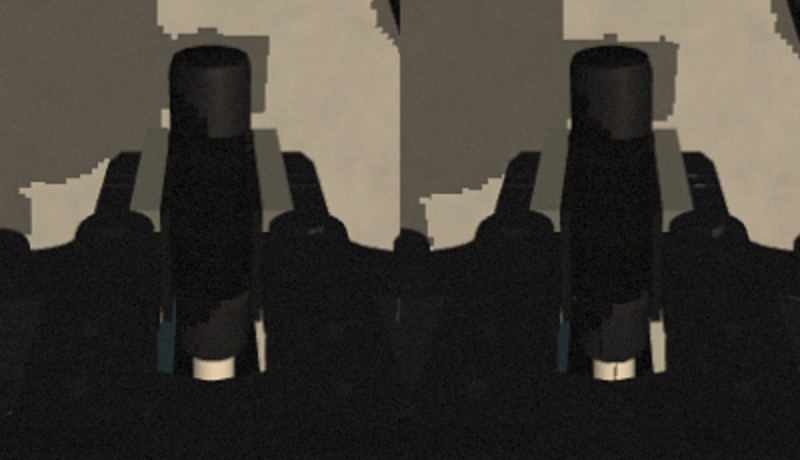

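Request:
{"fn": "carry_out", "kwargs": {
  "plan": "50 0 0 0 0 0 0; 50 0 0 0 0 0 0; 50 0 0 0 0 0 0; 50 0 0 0 0 0 0; 50 0 0 0 0 0 0"
}}

```text
time: 16.35
eef_pos: [0.679, 0.2022, 0.0598]
ee_rot: [2.178, 2.261, 0.003]
ft_force: [-0.1, 0.3, -0.0]
finger_gap: 0.497
```

```bash
python3 - <<'E'
from h import *
p,M=st()
s=snap("side","s14");w=snap("wrist","w14")
E
```

```text
t16.35 pos[0.679  0.2022 0.0598] F[-0.1  0.3 -0. ] gap0.497
```

View pics/s14.png

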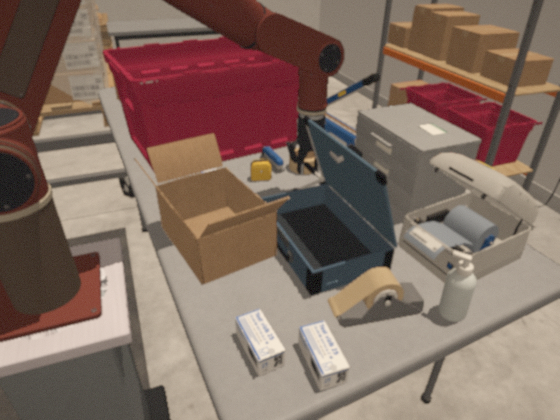

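View pics/w14.png

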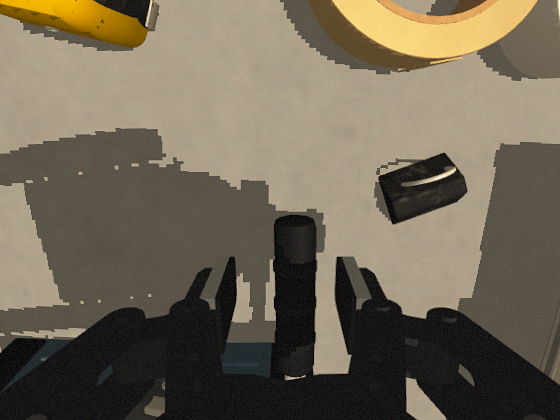

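Request:
{"fn": "carry_out", "kwargs": {
  "plan": "50 0 0 -3 0 0 0; 50 0 0 -4 0 0 0; 50 0 0 -4.5 0 0 0; 60 0 0 -4.5 0 0 0; 60 0 0 -4.5 0 0 0"
}}

```text
time: 16.95
eef_pos: [0.6783, 0.2024, 0.2671]
ee_rot: [2.177, 2.261, 0.005]
ft_force: [0.6, -0.1, 0.8]
finger_gap: 0.599
```

```bash
python3 - <<'E'
from h import *
st()
t=load("t2");s=load("side1")
print("flapL far",tri(t,(186.3,268.5),s,(214.3,133.2)),"near",tri(t,(198,341),s,(146.7,147.8)))
for z in (.25,.3,.33): print(z,onz(t,[(118,270),(114,230),(122,300)],z))
t=snap("top","t15");crop(t,"c15",60,180,240,320,4.4)
s=snap("side","s15");crop(s,"c15s",90,20,300,190,3.7)
E
```

```text
t16.95 pos[0.6783 0.2024 0.2671] F[ 0.6 -0.1  0.8] gap0.599
flapL far (array([0.42  , 0.2387, 0.2043]), np.float64(0.007401463443179183)) near (array([0.2523, 0.2058, 0.2043]), np.float64(0.0004633857793889928))
0.25 [[0.4069 0.3843 0.25  ]
 [0.4976 0.3998 0.25  ]
 [0.3406 0.371  0.25  ]]
0.3 [[0.4028 0.3678 0.3   ]
 [0.4894 0.3826 0.3   ]
 [0.3395 0.3551 0.3   ]]
0.33 [[0.4004 0.358  0.33  ]
 [0.4845 0.3723 0.33  ]
 [0.3388 0.3456 0.33  ]]
```

View pics/c15.png

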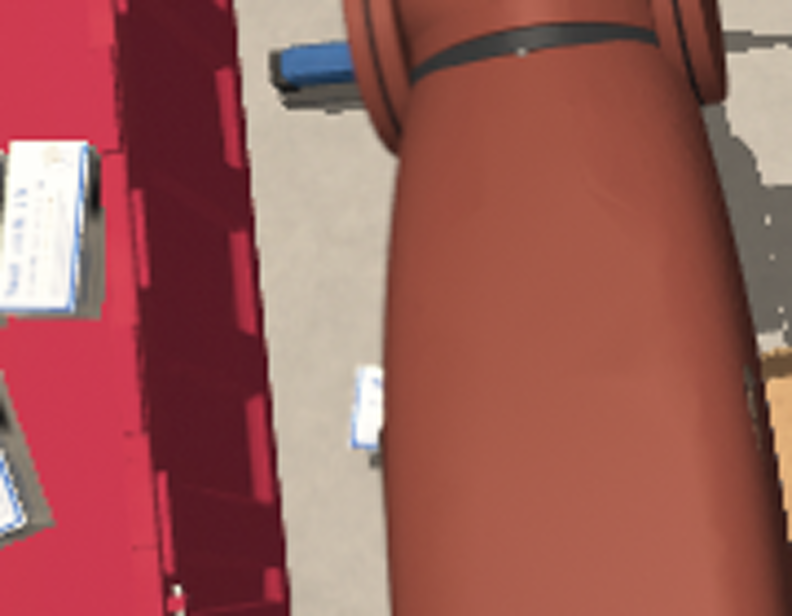

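View pics/c15s.png

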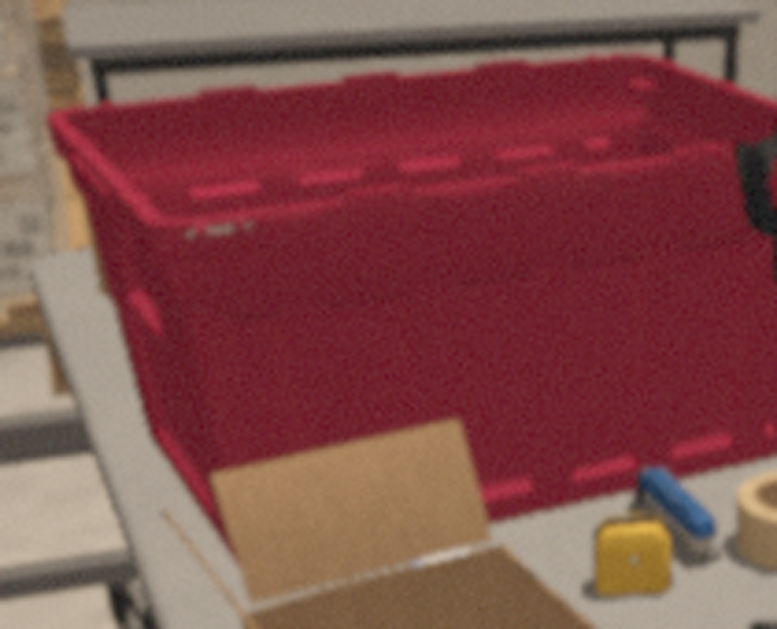

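```bash
python3 - <<'E'
from h import *
t=load("t15");s=load("s15")
c=lambda x,y:(60+x/4.4,180+y/4.4)
print("base",onz(t,[c(240,130),c(265,340),c(285,530)],0.0))
print("rim near corner",tri(t,(99,344),s,(130.6,79.5)),tri(t,(103,344),s,(130.6,79.5)))
for z in (.25,.3,.33): print("rim",z,onz(t,[c(118,30),c(145,330),c(165,500)],z))
E
```

```text
base [[0.5969 0.4884 0.    ]
 [0.4627 0.4629 0.    ]
 [0.345  0.4427 0.    ]]
rim near corner (array([0.2484, 0.3924, 0.3161]), np.float64(0.00021957237087837382)) (array([0.2485, 0.3832, 0.3186]), np.float64(0.0007952259150997398))
rim 0.25 [[0.5983 0.4711 0.25  ]
 [0.4399 0.4439 0.25  ]
 [0.3537 0.4271 0.25  ]]
rim 0.3 [[0.5855 0.4507 0.3   ]
 [0.4343 0.4247 0.3   ]
 [0.352  0.4087 0.3   ]]
rim 0.33 [[0.5778 0.4385 0.33  ]
 [0.431  0.4132 0.33  ]
 [0.351  0.3976 0.33  ]]
```

```bash
python3 - <<'E'
from h import *
t=load("top1");crop(t,"c16",0,60,180,370,2)
E
```

```text
(no output)
```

View pics/c16.png

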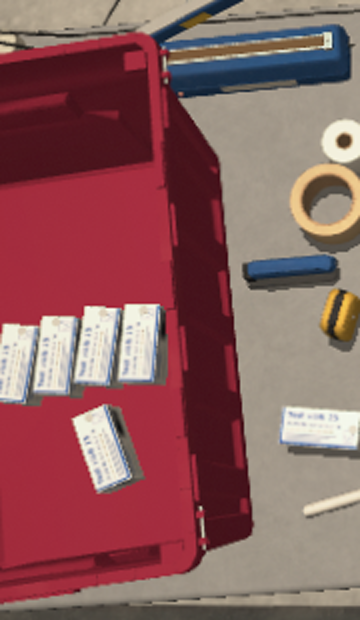

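```bash
python3 - <<'E'
from h import *
go((.417,.3315,.22),86.9)
E
```

```text
t17.05 pos[0.6823 0.2031 0.2757] F[-0.2 -0.2  1.3] gap0.596
cur yaw 92.2 turn(rad, tool) [ 0.019 -0.003  0.092] deg 5.4
shift cm in cur axes [ 13.81 -26.13   5.11]  in target axes [ 11.38 -27.18   5.57]
```

Request:
{"fn": "carry_out", "kwargs": {
  "plan": "100 0 0 0 0.015 0 0.092; 100 1.9 -4.5 0 0 0 0; 100 1.9 -4.5 0 0 0 0; 100 1.9 -4.5 0 0 0 0; 100 1.9 -4.5 0 0 0 0"
}}

```text
time: 17.55
eef_pos: [0.5012, 0.2885, 0.2665]
ee_rot: [-2.276, -2.154, 0.013]
ft_force: [-0.6, 0.5, 0.0]
finger_gap: 1.003
```

Request:
{"fn": "carry_out", "kwargs": {
  "plan": "100 1.9 -4.5 1 0 0 0; 100 1.9 -4.5 1.5 0 0 0; 100 0 0 2 0 0 0; 100 0 0 0 0 0 0; 100 0 0 0 0 0 0"
}}

```text
time: 18.05
eef_pos: [0.4158, 0.3303, 0.2236]
ee_rot: [-2.275, -2.155, 0.013]
ft_force: [-0.2, -0.7, 0.6]
finger_gap: 0.999
```

```bash
python3 - <<'E'
from h import *
go((.417,.3315,.02),86.9)
w=snap("wrist","w17")
E
```

```text
t18.05 pos[0.4158 0.3303 0.2236] F[-0.2 -0.7  0.6] gap0.999
cur yaw 86.9 turn(rad, tool) [-0.011  0.001 -0.   ] deg 0.6
shift cm in cur axes [ 0.14  0.34 20.35]  in target axes [ 0.13  0.11 20.36]
```

View pics/w17.png

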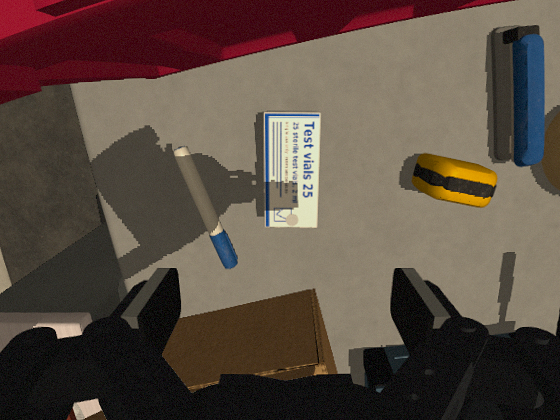

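```bash
python3 - <<'E'
from h import *
w=load("w17")
C=onz(w,[(264,112),(321,112),(317,228),(268,227)],.043);print(C,C.mean(0)); d=C[0]-C[3]+C[1]-C[2]; e=C[1]-C[0]+C[2]-C[3]; print(np.degrees(np.arctan2(d[1],d[0])),np.degrees(np.arctan2(e[1],e[0])))
print("pen",onz(w,[(230,265),(182,150),(237,262)],.01))
E
```

```text
[[0.3987 0.3953 0.043 ]
 [0.4481 0.3927 0.043 ]
 [0.4413 0.2864 0.043 ]
 [0.3951 0.2898 0.043 ]] [0.4208 0.341  0.043 ]
87.19324359183983 -3.5748545639651006
pen [[0.3484 0.237  0.01  ]
 [0.3126 0.363  0.01  ]
 [0.3563 0.2402 0.01  ]]
```

```bash
python3 - <<'E'
from h import *
go((.4205,.334,.011),86.9)
E
```

```text
t18.10 pos[0.4166 0.3304 0.2243] F[0.  0.5 1.1] gap1.003
cur yaw 86.8 turn(rad, tool) [-0.01  -0.    -0.001] deg 0.6
shift cm in cur axes [ 0.38  0.58 21.33]  in target axes [ 0.39  0.37 21.33]
```

Request:
{"fn": "carry_out", "kwargs": {
  "plan": "100 0.4 0.4 4 -0.01 0 0; 100 0 0 5 0 0 0; 100 0 0 5 0 0 0; 100 0 0 4 0 0 0; 100 0 0 2 0 0 0"
}}

```text
time: 18.6
eef_pos: [0.4188, 0.3326, 0.0203]
ee_rot: [-2.282, -2.157, 0.008]
ft_force: [0.1, 0.3, -0.7]
finger_gap: 1.001
```

```bash
python3 - <<'E'
from h import *
go((.4205,.334,.011),86.9)
E
```

```text
t18.60 pos[0.4188 0.3326 0.0203] F[ 0.1  0.3 -0.7] gap1.001
cur yaw 86.8 turn(rad, tool) [-0.004  0.003 -0.002] deg 0.3
shift cm in cur axes [0.15 0.17 0.92]  in target axes [0.15 0.17 0.93]
```

Request:
{"fn": "carry_out", "kwargs": {
  "plan": "100 0 0.1 0.5 0 0 0; 0 0 0 0 0 0 0; 0 0 0 0 0 0 0; 0 0 0 0 0 0 0; 0 0 0 0 0 0 0",
  "force": 50
}}

```text
time: 19.1
eef_pos: [0.4224, 0.3353, 0.021]
ee_rot: [2.281, 2.16, 0.006]
ft_force: [0.5, -0.5, 5.9]
finger_gap: 0.575
```

Request:
{"fn": "carry_out", "kwargs": {
  "plan": "0 0 0 0 0 0 0; 0 0 0 0 0 0 0; 0 0 0 -1 0 0 0; 0 0 0 -2 0 0 0; 0 0 0 -4 0 0 0"
}}

```text
time: 19.6
eef_pos: [0.4177, 0.3328, 0.0869]
ee_rot: [-2.279, -2.159, 0.011]
ft_force: [0.6, -0.1, -1.0]
finger_gap: 0.571
```

```bash
python3 - <<'E'
from h import *
go(cw((-.035,.084,.33)),2.2)
w=snap("wrist","w18")
E
```

```text
t19.60 pos[0.4177 0.3328 0.0869] F[ 0.6 -0.1 -1. ] gap0.571
cur yaw 86.9 turn(rad, tool) [-0.003  0.008  1.478] deg 84.7
shift cm in cur axes [-27.61  15.64 -24.31]  in target axes [ 13.18  28.87 -24.31]
```

View pics/w18.png

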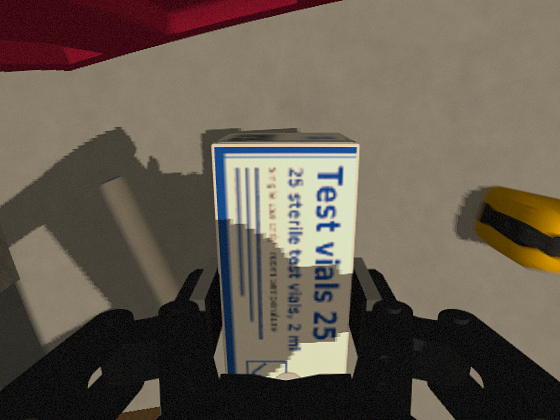

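Request:
{"fn": "carry_out", "kwargs": {
  "plan": "0 0 0 3 0 0 0; 0 0 0 3 0 0 0; 0 0 0 0.7 0 0 0; 80 0 0 0 0 0 0; 80 0 0 0 0 0 0"
}}

```text
time: 20.15
eef_pos: [0.4207, 0.3346, 0.0224]
ee_rot: [-2.281, -2.16, -0.0]
ft_force: [-0.2, 0.1, 1.3]
finger_gap: 0.798
```

Request:
{"fn": "carry_out", "kwargs": {
  "plan": "80 0 0 0 0 0 0; 80 0 0 0.8 0 0 0; 0 0 0 0 0 0 0; 0 0 0 0 0 0 0; 0 0 0 0 0 0 0"
}}

```text
time: 20.65
eef_pos: [0.4202, 0.3342, 0.0134]
ee_rot: [-2.281, -2.16, 0.002]
ft_force: [0.5, 0.0, -0.7]
finger_gap: 0.581
```

Request:
{"fn": "carry_out", "kwargs": {
  "plan": "0 0 0 0 0 0 0; 0 0 0 0 0 0 0; 0 0 0 -2 0 0 0; 0 0 0 -3 0 0 0; 0 0 0 -4 0 0 0",
  "force": 60
}}

```text
time: 21.15
eef_pos: [0.4188, 0.3333, 0.1025]
ee_rot: [-2.28, -2.159, 0.008]
ft_force: [1.0, -0.4, -0.8]
finger_gap: 0.577
```

Request:
{"fn": "carry_out", "kwargs": {
  "plan": "0 0 0 -4 0 0 0.147; 0 0 0 -4 0 0 0.147; 0 0 0 -4 0 0 0.147; 0 0 0 -4 0 0 0.147; 0 0 0 -2 0 0 0.147"
}}

```text
time: 21.65
eef_pos: [0.4217, 0.335, 0.2881]
ee_rot: [-2.907, -1.187, -0.008]
ft_force: [-0.4, -0.2, -0.7]
finger_gap: 0.576
```

Request:
{"fn": "carry_out", "kwargs": {
  "plan": "0 0 0 0 0 0 0.147; 0 0 0 0 0 0 0.147; 0 0 0 0 0 0 0.147; 0 0 0 0 0 0 0.147; 0 0 0 0 0 0 0.147"
}}

```text
time: 22.15
eef_pos: [0.4204, 0.3342, 0.2834]
ee_rot: [3.141, 0.063, -0.002]
ft_force: [-0.7, -1.1, -1.9]
finger_gap: 0.571
```

```bash
python3 - <<'E'
from h import *
go(cw((-.042,.084,.26)),2.2)
E
```

```text
t22.15 pos[0.4204 0.3342 0.2834] F[-0.7 -1.1 -1.9] gap0.571
cur yaw 2.3 turn(rad, tool) [0.    0.001 0.002] deg 0.1
shift cm in cur axes [12.16 29.02  2.32]  in target axes [12.21 29.    2.34]
```

Request:
{"fn": "carry_out", "kwargs": {
  "plan": "0 1.7 4.1 0 0 0 0; 0 1.7 4.1 0 0 0 0; 0 1.7 4.1 0 0 0 0; 0 1.7 4.1 0 0 0 0; 0 1.7 4.1 0 0 0 0"
}}

```text
time: 22.65
eef_pos: [0.5153, 0.1318, 0.2834]
ee_rot: [-3.141, -0.073, 0.001]
ft_force: [0.1, 0.6, -1.1]
finger_gap: 0.574
```

Request:
{"fn": "carry_out", "kwargs": {
  "plan": "0 1.8 4.2 0 0 0 0; 0 1.8 4.2 0 0 0 0; 0 0 0 0 0 0 0; 0 0 0 0 0 0 0; 0 0 0 0 0 0 0"
}}

```text
time: 23.15
eef_pos: [0.5544, 0.0519, 0.2832]
ee_rot: [-3.14, -0.073, 0.002]
ft_force: [0.3, 0.5, -0.9]
finger_gap: 0.575
```

```bash
python3 - <<'E'
from h import *
go(cw((-.042,.084,.02)),2.2)
w=snap("wrist","w19");s=snap("side","s19")
E
```

```text
t23.15 pos[0.5544 0.0519 0.2832] F[ 0.3  0.5 -0.9] gap0.575
cur yaw 2.7 turn(rad, tool) [-0.001  0.001  0.008] deg 0.5
shift cm in cur axes [-0.06  0.29 26.32]  in target axes [-0.09  0.27 26.32]
```

View pics/w19.png

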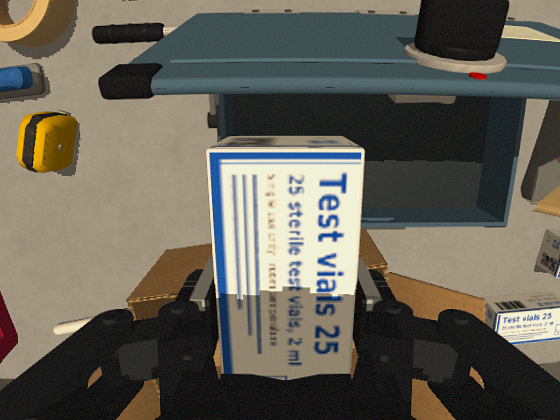

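View pics/s19.png

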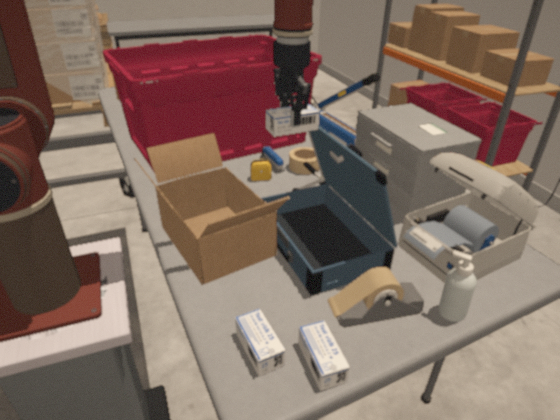

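Request:
{"fn": "carry_out", "kwargs": {
  "plan": "0 0 0.25 4 0 0 0.008; 0 0 0 4 0 0 0; 0 0 0 4 0 0 0; 0 0 0 4 0 0 0; 0 0 0 4 0 0 0"
}}

```text
time: 23.75
eef_pos: [0.5545, 0.0501, 0.0824]
ee_rot: [-3.141, -0.063, -0.0]
ft_force: [-0.0, 0.2, -1.7]
finger_gap: 0.578
```

```bash
python3 - <<'E'
from h import *
go(cw((-.042,.084,.02)),2.2)
w=snap("wrist","w20")
E
```

```text
t23.75 pos[0.5545 0.0501 0.0824] F[-0.   0.2 -1.7] gap0.578
cur yaw 2.3 turn(rad, tool) [-0.    -0.     0.002] deg 0.1
shift cm in cur axes [-0.1   0.09  6.24]  in target axes [-0.1   0.09  6.24]
```

View pics/w20.png

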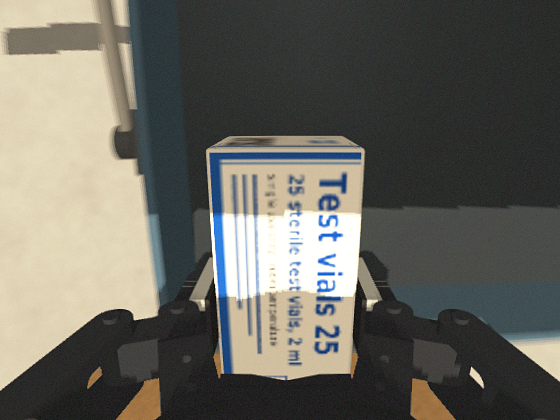

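Request:
{"fn": "carry_out", "kwargs": {
  "plan": "0 0.2 0.1 2.5 0 0 0; 0 0 0 2 0 0 0; 0 0 0 1 0 0 0; 0 0 0 0.7 0 0 0; 0 0 0 0 0 0 0"
}}

```text
time: 24.3
eef_pos: [0.5564, 0.0483, 0.0212]
ee_rot: [-3.141, -0.061, 0.003]
ft_force: [0.9, -0.0, -0.3]
finger_gap: 0.575
```

Request:
{"fn": "carry_out", "kwargs": {
  "plan": "0 0 0 0.25 0 0 0; 0 0 0 0 0 0 0; 75 0 0 0 0 0 0; 75 0 0 0 0 0 0; 75 0 0 0 0 0 0"
}}

```text
time: 24.8
eef_pos: [0.5571, 0.0477, 0.0194]
ee_rot: [3.141, 0.06, 0.0]
ft_force: [-0.4, -0.7, -0.3]
finger_gap: 0.749
```

Request:
{"fn": "carry_out", "kwargs": {
  "plan": "75 0 0 0 0 0 0; 75 0 0 -2 0 0 0; 75 0 0 -4 0 0 0; 75 0 0 -4 0 0 0; 75 0 0 -4 0 0 0"
}}

```text
time: 25.3
eef_pos: [0.5565, 0.0478, 0.1603]
ee_rot: [-3.141, -0.06, 0.002]
ft_force: [0.4, 0.2, -0.5]
finger_gap: 0.748
```

```bash
python3 - <<'E'
from h import *
st()
w=snap("wrist","w21")
E
```

```text
t25.30 pos[0.5565 0.0478 0.1603] F[ 0.4  0.2 -0.5] gap0.748
```

View pics/w21.png

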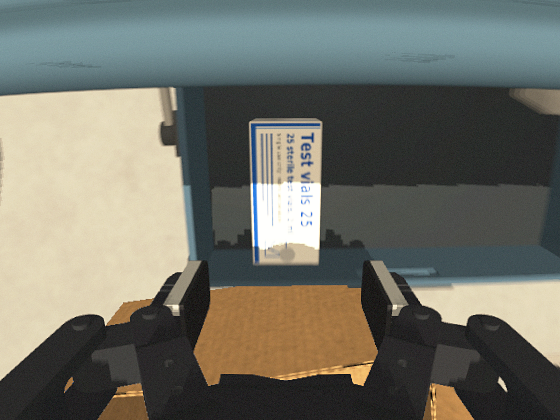

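Request:
{"fn": "carry_out", "kwargs": {
  "plan": "75 0 0 -4 0 0 0; 75 0 0 -4 0 0 0; 75 0 0 -4 0 0 0; 75 -2 4 0 0 0 0; 75 -2 4 0 0 0 0"
}}

```text
time: 25.85
eef_pos: [0.5207, -0.034, 0.281]
ee_rot: [3.14, 0.065, 0.005]
ft_force: [0.4, -1.0, -0.7]
finger_gap: 0.75
```

Request:
{"fn": "carry_out", "kwargs": {
  "plan": "100 -2 4 0 0 0 0; 100 -2 4 0 0 0 0; 100 -2 4 0 0 0 0; 100 -2 4 0 0 0 0; 100 -2 4 0 0 0 0"
}}

```text
time: 26.35
eef_pos: [0.4268, -0.2389, 0.2791]
ee_rot: [3.141, 0.06, -0.0]
ft_force: [0.7, -0.1, 0.6]
finger_gap: 1.001
```

Request:
{"fn": "carry_out", "kwargs": {
  "plan": "100 0 0 0 0 0 -0.147; 100 0 0 0 0 0 -0.147; 100 0 0 0 0 0 -0.147; 100 0 0 0 0 0 -0.147; 100 0 0 0 0 0 -0.147"
}}

```text
time: 26.85
eef_pos: [0.4277, -0.2375, 0.2789]
ee_rot: [-2.906, -1.193, 0.001]
ft_force: [-0.3, 0.1, -0.5]
finger_gap: 0.997
```

Request:
{"fn": "carry_out", "kwargs": {
  "plan": "100 0 0 0 0 0 -0.147; 100 0 0 0 0 0 -0.147; 100 0 0 0 0 0 -0.147; 100 0 0 0 0 0 -0.147; 100 0 0 0 0 0 -0.147"
}}

```text
time: 27.35
eef_pos: [0.4278, -0.2374, 0.2789]
ee_rot: [-2.283, -2.158, 0.001]
ft_force: [0.6, 0.6, -0.5]
finger_gap: 1.001
```

```bash
python3 - <<'E'
from h import *
go((.366,-.279,.22),96.1)
w=snap("wrist","w22");t=snap("top","t22");s=snap("side","s22")
E
```

```text
t27.35 pos[ 0.4278 -0.2374  0.2789] F[ 0.6  0.6 -0.5] gap1.001
cur yaw 86.8 turn(rad, tool) [-0.001  0.    -0.163] deg 9.3
shift cm in cur axes [-4.5  -5.93  5.9 ]  in target axes [-3.48 -6.59  5.89]
```

View pics/t22.png

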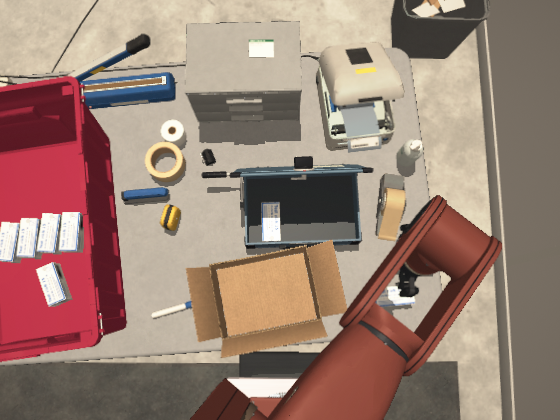

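View pics/w22.png

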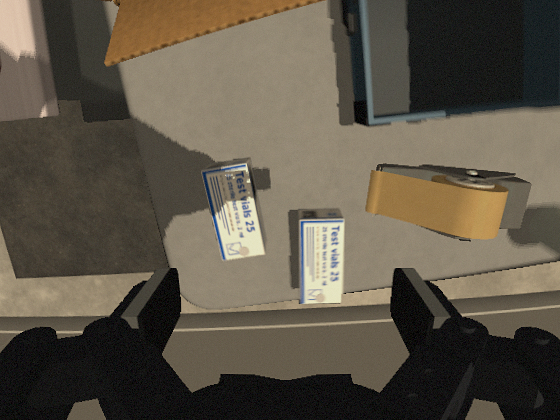

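```bash
python3 - <<'E'
from h import *
w=load("w22")
crop(w,"c22",180,140,380,320,4)
for n,L in dict(B=[(203,171),(248,162),(265,252),(222,260)],A=[(299,219),(343,219),(341,304),(300,302)]).items():
    C=onz(w,L,.043); d=C[0]-C[3]+C[1]-C[2]; print(n,C.mean(0),np.degrees(np.arctan2(d[1],d[0])),np.linalg.norm(d)/2)
E
```

```text
B [ 0.3696 -0.2786  0.043 ] 95.51152846680954 0.10369850924628883
A [ 0.4621 -0.3434  0.043 ] 88.18735496724595 0.10498136837435547
```

View pics/c22.png

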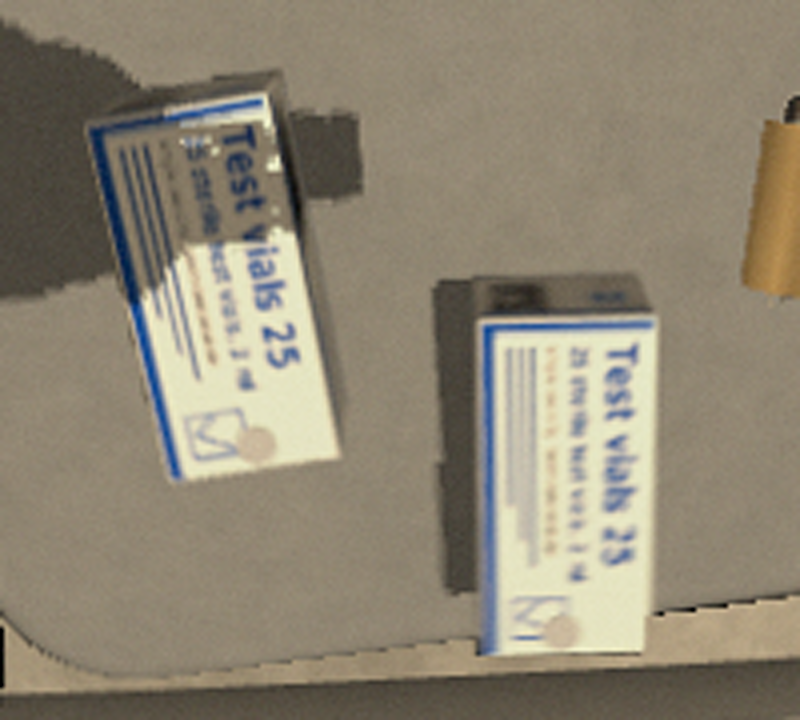

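```bash
python3 - <<'E'
from h import *
go((.4621,-.340,.0115),88.2)
E
```

```text
t27.50 pos[ 0.4278 -0.2374  0.2789] F[-0.3  0.3 -0.3] gap0.999
cur yaw 86.2 turn(rad, tool) [-0.001  0.    -0.034] deg 2.0
shift cm in cur axes [-10.01   4.12  26.74]  in target axes [-10.15   3.75  26.74]
```

Request:
{"fn": "carry_out", "kwargs": {
  "plan": "85 -3.4 1.3 2 0 0 -0.03; 85 -3.4 1.2 4 0 0 0; 85 -3.3 1.2 4 0 0 0; 85 0 0 4 0 0 0; 85 0 0 0 0 0 0"
}}

```text
time: 28.0
eef_pos: [0.4553, -0.3328, 0.1374]
ee_rot: [-2.253, -2.171, 0.001]
ft_force: [-0.8, 1.4, -1.0]
finger_gap: 0.843
```

```bash
python3 - <<'E'
from h import *
go((.4621,-.340,.0115),88.2)
w=snap("wrist","w23")
E
```

```text
t28.00 pos[ 0.4553 -0.3328  0.1374] F[-0.8  1.4 -1. ] gap0.843
cur yaw 87.9 turn(rad, tool) [-0.01  -0.009 -0.006] deg 0.8
shift cm in cur axes [-0.8   0.83 12.58]  in target axes [-0.7   0.7  12.59]
```

View pics/w23.png

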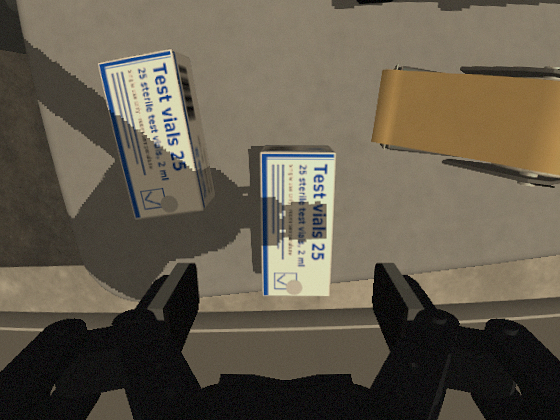

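```bash
python3 - <<'E'
from h import *
w=load("w23")
C=onz(w,[(260,153),(335,153),(329,297),(262,295)],.043); d=C[0]-C[3]+C[1]-C[2]; print(C.mean(0),np.degrees(np.arctan2(d[1],d[0])),np.linalg.norm(d)/2)
go((.4621,-.340,.0115),88.2)
E
```

```text
[ 0.4615 -0.3448  0.043 ] 87.62867369439974 0.10488116497857439
t28.05 pos[ 0.4569 -0.3337  0.1411] F[1.1 0.5 0.5] gap0.846
cur yaw 87.9 turn(rad, tool) [-0.006 -0.005 -0.004] deg 0.5
shift cm in cur axes [-0.68  0.63 12.96]  in target axes [-0.61  0.54 12.96]
```

Request:
{"fn": "carry_out", "kwargs": {
  "plan": "85 -0.6 0.5 3 0 0 0; 85 0 0 4 0 0 0; 85 0 0 4 0 0 0; 85 0 0 1.5 0 0 0; 85 0 0 0 0 0 0"
}}

```text
time: 28.55
eef_pos: [0.4633, -0.3407, 0.0191]
ee_rot: [-2.256, -2.183, 0.001]
ft_force: [-0.6, 0.1, -0.2]
finger_gap: 0.852
```

```bash
python3 - <<'E'
from h import *
go((.4615,-.340,.0115),88)
E
```

```text
t28.55 pos[ 0.4633 -0.3407  0.0191] F[-0.6  0.1 -0.2] gap0.852
cur yaw 88.1 turn(rad, tool) [-0.002 -0.001  0.002] deg 0.2
shift cm in cur axes [ 0.07 -0.18  0.76]  in target axes [ 0.07 -0.18  0.76]
```

Request:
{"fn": "carry_out", "kwargs": {
  "plan": "85 0 -0.2 0.6 0 0 0; 85 0 0 0 0 0 0; 0 0 0 0 0 0 0; 0 0 0 0 0 0 0; 0 0 0 0 0 0 0"
}}

```text
time: 29.05
eef_pos: [0.4627, -0.3426, 0.0152]
ee_rot: [2.255, 2.183, -0.001]
ft_force: [-0.6, 1.4, 7.2]
finger_gap: 0.574
```

Request:
{"fn": "carry_out", "kwargs": {
  "plan": "0 0 0 0 0 0 0; 0 0 0 0 0 0 0; 0 0 0 -2 0 0 0; 0 0 0 -4 0 0 0; 0 0 0 -4 0 0 0"
}}

```text
time: 29.55
eef_pos: [0.4609, -0.3408, 0.1136]
ee_rot: [-2.255, -2.183, 0.001]
ft_force: [0.7, -0.1, 0.2]
finger_gap: 0.577
```

```bash
python3 - <<'E'
from h import *
go(cw((-.033,-.084,.28)),2.2)
w=snap("wrist","w24")
E
```

```text
t29.55 pos[ 0.4609 -0.3408  0.1136] F[ 0.7 -0.1  0.2] gap0.577
cur yaw 88.1 turn(rad, tool) [-0.003  0.001  1.5  ] deg 85.9
shift cm in cur axes [ 22.6   10.04 -16.63]  in target axes [ 11.66 -21.8  -16.64]
```

View pics/w24.png

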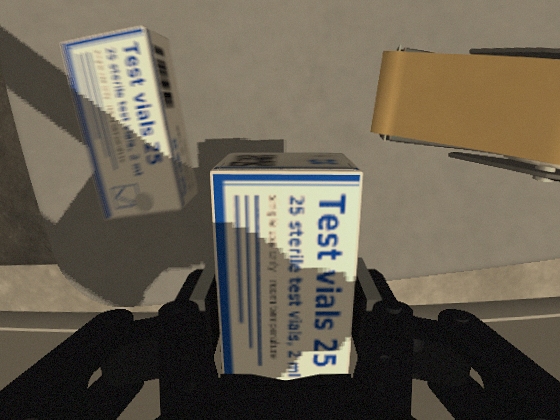

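Request:
{"fn": "carry_out", "kwargs": {
  "plan": "0 0 0 -4 0 0 0.149; 0 0 0 -4 0 0 0.149; 0 0 0 -4 0 0 0.149; 0 0 0 -4 0 0 0.149; 0 0 0 -1 0 0 0.149"
}}

```text
time: 30.1
eef_pos: [0.4635, -0.3431, 0.2897]
ee_rot: [2.894, 1.202, 0.005]
ft_force: [0.5, 0.4, -0.1]
finger_gap: 0.574
```

Request:
{"fn": "carry_out", "kwargs": {
  "plan": "0 0 0 0 0 0 0.149; 0 0 0 0 0 0 0.149; 0 0 0 0 0 0 0.149; 0 0 0 0 0 0 0.149; 0 0 0 0 0 0 0.149"
}}

```text
time: 30.6
eef_pos: [0.4617, -0.3414, 0.2832]
ee_rot: [3.141, 0.066, -0.001]
ft_force: [0.0, -0.2, -1.1]
finger_gap: 0.572
```

```bash
python3 - <<'E'
from h import *
go(cw((-.033,-.084,.28)),2.2)
E
```

```text
t30.60 pos[ 0.4617 -0.3414  0.2832] F[ 0.  -0.2 -1.1] gap0.572
cur yaw 2.4 turn(rad, tool) [-0.     0.001  0.004] deg 0.2
shift cm in cur axes [ 11.66 -21.83   0.31]  in target axes [ 11.58 -21.87   0.32]
```

Request:
{"fn": "carry_out", "kwargs": {
  "plan": "0 2.3 -4.4 0 0 0 0; 0 2.3 -4.4 0 0 0 0; 0 2.3 -4.4 0 0 0 0; 0 2.3 -4.4 0 0 0 0; 0 2.4 -4.3 0 0 0 0"
}}

```text
time: 31.1
eef_pos: [0.5676, -0.1153, 0.2834]
ee_rot: [3.141, 0.075, -0.0]
ft_force: [1.7, -0.2, -0.2]
finger_gap: 0.575
```

Request:
{"fn": "carry_out", "kwargs": {
  "plan": "0 0 0 2 0 0 0; 0 0 0 4 0 0 0; 0 0 0 4 0 0 0; 0 0 0 2 0 0 0; 0 0 0 0 0 0 0"
}}

```text
time: 31.6
eef_pos: [0.5642, -0.1161, 0.1589]
ee_rot: [-3.138, -0.076, 0.013]
ft_force: [-0.6, 1.1, -2.0]
finger_gap: 0.575
```

```bash
python3 - <<'E'
from h import *
go(cw((-.032,-.084,.02)),2.2)
w=snap("wrist","w25")
E
```

```text
t31.60 pos[ 0.5642 -0.1161  0.1589] F[-0.6  1.1 -2. ] gap0.575
cur yaw 2.8 turn(rad, tool) [-0.003  0.008  0.01 ] deg 0.8
shift cm in cur axes [ 0.69  0.3  13.88]  in target axes [ 0.58  0.25 13.89]
```

View pics/w25.png

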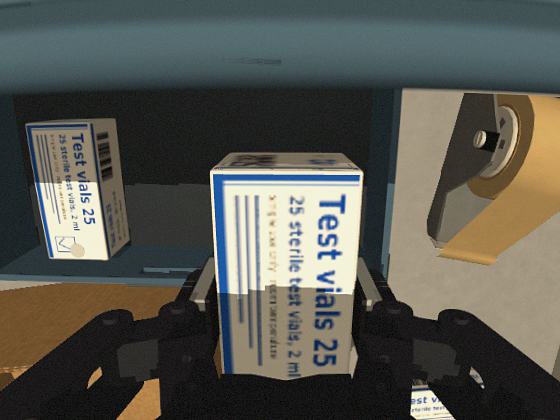

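Request:
{"fn": "carry_out", "kwargs": {
  "plan": "0 0.4 0.25 4 0 0.004 0.008; 0 0 0 4 0 0 0; 0 0 0 3 0 0 0; 0 0 0 1.5 0 0 0; 0 0 0 0 0 0 0"
}}

```text
time: 32.15
eef_pos: [0.5709, -0.1194, 0.0375]
ee_rot: [-3.14, -0.063, -0.002]
ft_force: [-0.1, 0.0, -1.0]
finger_gap: 0.575
```

```bash
python3 - <<'E'
from h import *
go(cw((-.032,-.084,.019)),2.2)
E
```

```text
t32.15 pos[ 0.5709 -0.1194  0.0375] F[-0.1  0.  -1. ] gap0.575
cur yaw 2.3 turn(rad, tool) [-0.001 -0.001  0.002] deg 0.1
shift cm in cur axes [-0.08 -0.1   1.85]  in target axes [-0.07 -0.1   1.85]
```

Request:
{"fn": "carry_out", "kwargs": {
  "plan": "0 0 -0.1 1.2 0 0 0; 0 0 0 0.5 0 0 0; 0 0 0 0.1 0 0 0; 75 0 0 0 0 0 0; 75 0 0 0 0 0 0"
}}

```text
time: 32.65
eef_pos: [0.5721, -0.1187, 0.0211]
ee_rot: [3.141, 0.063, 0.007]
ft_force: [0.8, 0.4, 0.1]
finger_gap: 0.749
```

Request:
{"fn": "carry_out", "kwargs": {
  "plan": "75 0 0 0 0 0 0; 75 0 0 0 0 0 0; 75 0 0 -2 0 0 0; 75 0 0 -4 0 0 0; 75 0 0 -4 0 0 0"
}}

```text
time: 33.15
eef_pos: [0.5702, -0.1182, 0.1205]
ee_rot: [-3.14, -0.063, -0.002]
ft_force: [0.5, -0.1, 0.1]
finger_gap: 0.752
```

Request:
{"fn": "carry_out", "kwargs": {
  "plan": "75 0 0 -4 0 0 0; 75 0 0 -4 0 0 0; 75 0 0 -4 0 0 0; 100 0 0 -4 0 0 0; 100 0 0 0 0 0 0"
}}

```text
time: 33.65
eef_pos: [0.5737, -0.1195, 0.2882]
ee_rot: [3.137, 0.063, 0.023]
ft_force: [1.1, -0.8, -0.3]
finger_gap: 0.999
```

```bash
python3 - <<'E'
from h import *
w=snap("wrist","w26")
go((.3696,-.2786,.22),95.5)
E
```

```text
t33.70 pos[ 0.5725 -0.1191  0.2847] F[ 0.  -0.9 -0.5] gap0.999
cur yaw 2.3 turn(rad, tool) [ 0.011 -0.006 -1.626] deg 93.2
shift cm in cur axes [-20.98  15.1    6.29]  in target axes [-13.93 -21.72   6.47]
```

View pics/w26.png

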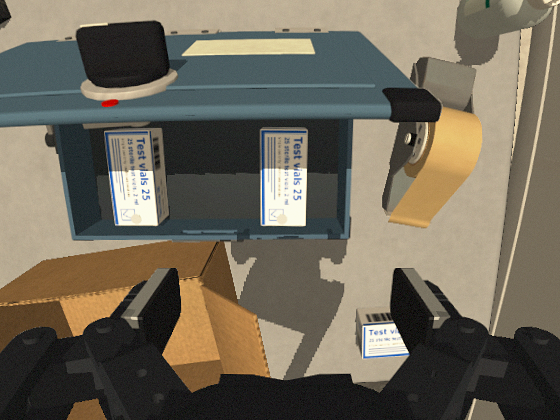

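Request:
{"fn": "carry_out", "kwargs": {
  "plan": "100 -4 2.9 0 0 0 0; 100 -4 2.9 0 0 0 0; 100 -4 2.9 0 0 0 0; 100 -4 2.9 0 0 0 0; 100 -4 2.9 0 0 0 0"
}}

```text
time: 34.2
eef_pos: [0.3745, -0.2716, 0.2779]
ee_rot: [-3.139, -0.064, -0.003]
ft_force: [0.6, -1.2, 0.1]
finger_gap: 1.001
```

Request:
{"fn": "carry_out", "kwargs": {
  "plan": "100 0 0 0 0 0 -0.148; 100 0 0 0 0 0 -0.148; 100 0 0 0 0 0 -0.148; 100 0 0 0 0 0 -0.148; 100 0 0 0 0 0 -0.148"
}}

```text
time: 34.7
eef_pos: [0.3759, -0.271, 0.2779]
ee_rot: [-2.901, -1.203, -0.003]
ft_force: [0.3, -0.7, 0.5]
finger_gap: 0.998
```

Request:
{"fn": "carry_out", "kwargs": {
  "plan": "100 0 0 0 0 0 -0.148; 100 0 0 0 0 0 -0.148; 100 0 0 0 0 0 -0.148; 100 0 0 0 0 0 -0.148; 100 0 0 0 0 0 -0.148"
}}

```text
time: 35.2
eef_pos: [0.376, -0.2709, 0.2778]
ee_rot: [-2.27, -2.171, -0.004]
ft_force: [1.5, 0.3, -0.5]
finger_gap: 1.004
```

Request:
{"fn": "carry_out", "kwargs": {
  "plan": "100 0 0 2 0 0 -0.148; 100 0 0 3 0 0 0; 100 0 0 2 0 0 0; 100 0 0 0 0 0 0; 100 0 0 0 0 0 0"
}}

```text
time: 35.7
eef_pos: [0.3764, -0.271, 0.2089]
ee_rot: [2.11, 2.327, 0.004]
ft_force: [-0.4, -0.4, 0.3]
finger_gap: 1.001
```

```bash
python3 - <<'E'
from h import *
w=snap("wrist","w27")
go((.3696,-.2786,.22),95.5)
E
```

```text
t35.75 pos[ 0.3769 -0.2715  0.21  ] F[-0.1 -0.  -0.3] gap1.003
cur yaw 95.6 turn(rad, tool) [0.003 0.    0.002] deg 0.2
shift cm in cur axes [-0.63 -0.79 -1.  ]  in target axes [-0.63 -0.8  -1.  ]
```

View pics/w27.png

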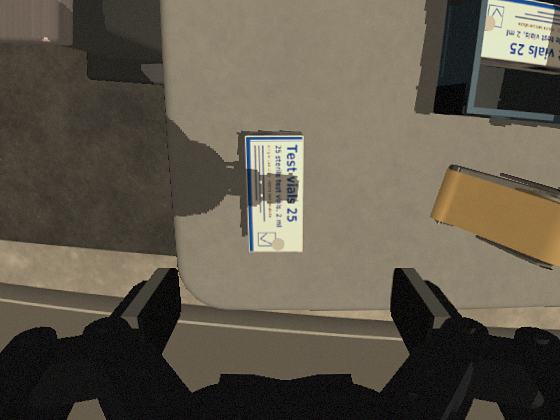

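```bash
python3 - <<'E'
from h import *
w=load("w27")
C=onz(w,[(245,137),(303,135),(302,251),(248,251)],.043); d=C[0]-C[3]+C[1]-C[2]; print(C.mean(0),np.degrees(np.arctan2(d[1],d[0])),np.linalg.norm(d)/2)
m=C.mean(0); go((m[0],m[1]+.004,.0115),np.degrees(np.arctan2(d[1],d[0])))
E
```

```text
[ 0.3678 -0.279   0.043 ] 95.62215898397268 0.10433638324965495
t35.75 pos[ 0.3769 -0.2715  0.21  ] F[-0.1 -0.  -0.3] gap1.003
cur yaw 95.6 turn(rad, tool) [ 0.003  0.    -0.001] deg 0.2
shift cm in cur axes [-0.26 -1.01 19.85]  in target axes [-0.26 -0.94 19.85]
```

Request:
{"fn": "carry_out", "kwargs": {
  "plan": "100 -0.2 -0.9 4 0 0 0; 100 0 0 5 0 0 0; 100 0 0 5 0 0 0; 100 0 0 3.5 0 0 0; 100 0 0 1.5 0 0 0"
}}

```text
time: 36.25
eef_pos: [0.3675, -0.2731, 0.0171]
ee_rot: [-2.11, -2.326, -0.004]
ft_force: [-0.9, 0.1, -0.8]
finger_gap: 1.0
```

```bash
python3 - <<'E'
from h import *
go((.3678,-.275,.0115),95.6)
E
```

```text
t36.25 pos[ 0.3675 -0.2731  0.0171] F[-0.9  0.1 -0.8] gap1.000
cur yaw 95.6 turn(rad, tool) [ 0.001 -0.003 -0.   ] deg 0.2
shift cm in cur axes [-0.19  0.01  0.56]  in target axes [-0.19  0.01  0.56]
```

Request:
{"fn": "carry_out", "kwargs": {
  "plan": "100 -0.1 0 0.5 0 0 0; 0 0 0 0 0 0 0; 0 0 0 0 0 0 0; 0 0 0 0 0 0 0; 0 0 0 0 0 0 0"
}}

```text
time: 36.75
eef_pos: [0.3702, -0.2768, 0.0166]
ee_rot: [2.106, 2.322, 0.003]
ft_force: [-0.9, -0.2, 6.0]
finger_gap: 0.572
```

Request:
{"fn": "carry_out", "kwargs": {
  "plan": "0 0 0 0 0 0 0; 0 0 0 0 0 0 0; 0 0 0 -2 0 0 0; 0 0 0 -4 0 0 0; 0 0 0 -4 0 0 0"
}}

```text
time: 37.25
eef_pos: [0.3679, -0.2746, 0.1156]
ee_rot: [2.11, 2.326, 0.004]
ft_force: [1.9, -0.3, -0.5]
finger_gap: 0.576
```

Request:
{"fn": "carry_out", "kwargs": {
  "plan": "0 0 0 -4 0 0 0.148; 0 0 0 -4 0 0 0.148; 0 0 0 -4 0 0 0.148; 0 0 0 -4 0 0 0.148; 0 0 0 -1 0 0 0.148"
}}

```text
time: 37.75
eef_pos: [0.3694, -0.2768, 0.2909]
ee_rot: [2.804, 1.393, 0.009]
ft_force: [0.1, -1.1, -0.2]
finger_gap: 0.574
```

Request:
{"fn": "carry_out", "kwargs": {
  "plan": "0 0 0 0 0 0 0.148; 0 0 0 0 0 0 0.148; 0 0 0 0 0 0 0.148; 0 0 0 0 0 0 0.148; 0 0 0 0 0 0 0.148"
}}

```text
time: 38.25
eef_pos: [0.3678, -0.2752, 0.2851]
ee_rot: [3.128, 0.286, 0.006]
ft_force: [0.5, -0.3, -1.5]
finger_gap: 0.575
```

```bash
python3 - <<'E'
from h import *
go(cw((-.032,0,.28)),2.2)
w=snap("wrist","w28")
E
```

```text
t38.25 pos[ 0.3678 -0.2752  0.2851] F[ 0.5 -0.3 -1.5] gap0.575
cur yaw 10.4 turn(rad, tool) [ 0.001 -0.004  0.144] deg 8.2
shift cm in cur axes [ 23.93 -20.07   0.57]  in target axes [ 20.81 -23.29   0.51]
```

View pics/w28.png

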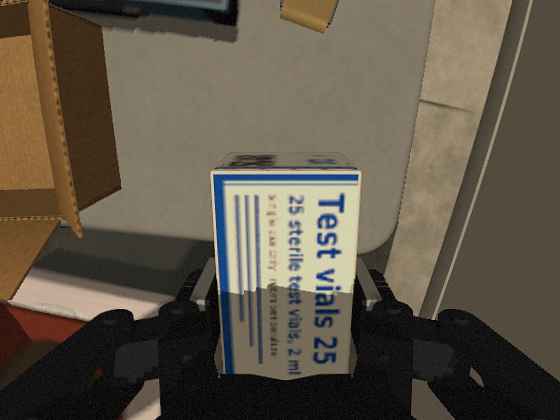

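Request:
{"fn": "carry_out", "kwargs": {
  "plan": "0 0 0 0 0 0 0.144; 0 3.2 -3.5 0 0 0 0; 0 3.2 -3.5 0 0 0 0; 0 3.2 -3.5 0 0 0 0; 0 3.2 -3.5 0 0 0 0"
}}

```text
time: 38.8
eef_pos: [0.4904, -0.1283, 0.2856]
ee_rot: [3.14, 0.074, 0.007]
ft_force: [0.5, -0.3, -0.4]
finger_gap: 0.573
```

Request:
{"fn": "carry_out", "kwargs": {
  "plan": "0 3.2 -3.5 0 0 0 0; 0 3.2 -3.6 0 0 0 0; 0 1.6 -2 0 0 0 0; 0 0 0 3 0 0 0; 0 0 0 4 0 0 0"
}}

```text
time: 39.3
eef_pos: [0.568, -0.0344, 0.2174]
ee_rot: [3.139, 0.078, 0.015]
ft_force: [-0.1, -0.4, -1.4]
finger_gap: 0.569
```

Request:
{"fn": "carry_out", "kwargs": {
  "plan": "0 0 0 3 0 0 0; 0 0 0 2 0 0 0; 0 0 0 0 0 0 0; 0 0 0 0 0 0 0; 0 0 0 0 0 0 0"
}}

```text
time: 39.8
eef_pos: [0.5671, -0.0356, 0.1674]
ee_rot: [3.14, 0.071, 0.01]
ft_force: [0.1, 0.3, 0.0]
finger_gap: 0.572
```

```bash
python3 - <<'E'
from h import *
go(cw((-.032,0,.021)),2.2)
w=snap("wrist","w29")
E
```

```text
t39.80 pos[ 0.5671 -0.0356  0.1674] F[0.1 0.3 0. ] gap0.572
cur yaw 2.6 turn(rad, tool) [ 0.001 -0.006  0.007] deg 0.5
shift cm in cur axes [-0.12 -0.12 14.64]  in target axes [-0.02 -0.11 14.64]
```

View pics/w29.png

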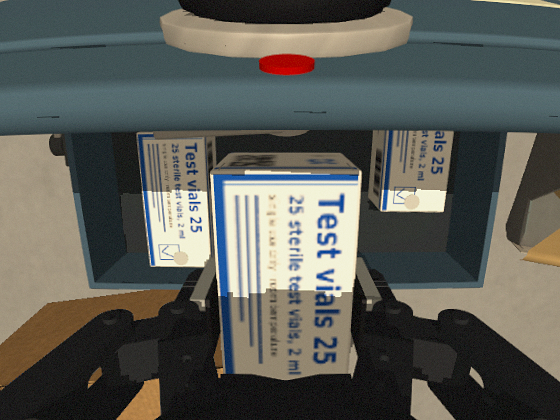

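```bash
python3 - <<'E'
from h import *
w=load("w29")
def ci(P): 
    a=CP[2];q=P-[CP[0],CP[1],0];return q@np.array([[np.cos(a),-np.sin(a),0],[np.sin(a),np.cos(a),0],[0,0,1]])
print(ci(onz(w,[(386,131),(381,211),(446,212),(449,131)],.048)))
print(ci(onz(w,[(151,268),(210,266),(141,135),(206,135)],.048)))
crop(w,"c29",350,100,520,300,4)
E
```

```text
[[ 0.0215 -0.0729  0.048 ]
 [-0.0384 -0.0738  0.048 ]
 [-0.0389 -0.1248  0.048 ]
 [ 0.0225 -0.1196  0.048 ]]
[[-0.0874  0.1067  0.048 ]
 [-0.0848  0.0586  0.048 ]
 [ 0.018   0.1041  0.048 ]
 [ 0.0177  0.0563  0.048 ]]
```

View pics/c29.png

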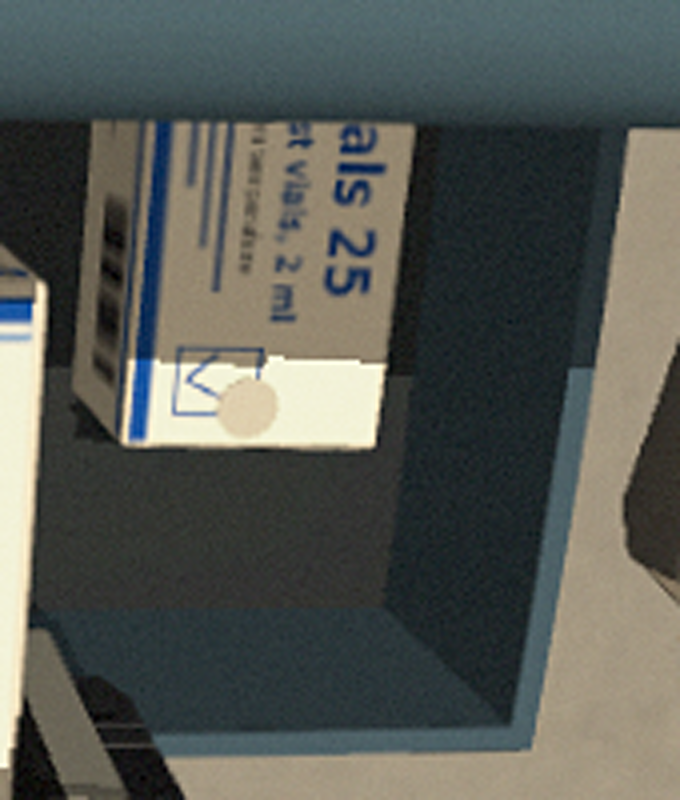

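Request:
{"fn": "carry_out", "kwargs": {
  "plan": "0 0 -0.1 4 0 -0.003 0.006; 0 0 0 4 0 0 0; 0 0 0 3.5 0 0 0; 0 0 0 1.5 0 0 0; 0 0 0 0 0 0 0"
}}

```text
time: 40.35
eef_pos: [0.5652, -0.0341, 0.0341]
ee_rot: [-3.14, -0.06, 0.003]
ft_force: [-0.2, -0.1, -0.5]
finger_gap: 0.574
```

```bash
python3 - <<'E'
from h import *
go(cw((-.032,0,.021)),2.2)
E
```

```text
t40.35 pos[ 0.5652 -0.0341  0.0341] F[-0.2 -0.1 -0.5] gap0.574
cur yaw 2.2 turn(rad, tool) [-0.001  0.002  0.   ] deg 0.1
shift cm in cur axes [0.17 0.04 1.31]  in target axes [0.16 0.04 1.31]
```

Request:
{"fn": "carry_out", "kwargs": {
  "plan": "0 0.1 0 1 0 0 0; 0 0 0 0.3 0 0 0; 0 0 0 0 0 0 0; 73 0 0 0 0 0 0; 73 0 0 0 0 0 0"
}}

```text
time: 40.85
eef_pos: [0.5676, -0.0343, 0.0231]
ee_rot: [3.141, 0.06, 0.003]
ft_force: [0.5, 1.0, 1.1]
finger_gap: 0.736
```

Request:
{"fn": "carry_out", "kwargs": {
  "plan": "73 0 0 0 0 0 0; 73 0 0 0 0 0 0; 73 0 0 -2 0 0 0; 73 0 0 -4 0 0 0; 73 0 0 -4 0 0 0"
}}

```text
time: 41.35
eef_pos: [0.5659, -0.0341, 0.1224]
ee_rot: [-3.14, -0.06, 0.004]
ft_force: [1.7, -0.8, -0.1]
finger_gap: 0.731
```

Request:
{"fn": "carry_out", "kwargs": {
  "plan": "73 0 0 -4 0 0 0; 73 0 0 -4 0 0 0; 73 0 0 -4 0 0 0; 73 -3 0 -3 0 0 0; 73 0 0 0 0 0 0"
}}

```text
time: 41.85
eef_pos: [0.5377, -0.0358, 0.2784]
ee_rot: [3.139, 0.06, 0.014]
ft_force: [0.6, -0.3, 0.7]
finger_gap: 0.724
```

```bash
python3 - <<'E'
from h import *
st()
w=snap("wrist","w30");s=snap("side","s30");t=snap("top","t30")
E
```

```text
t41.85 pos[ 0.5377 -0.0358  0.2784] F[ 0.6 -0.3  0.7] gap0.724
```

View pics/w30.png

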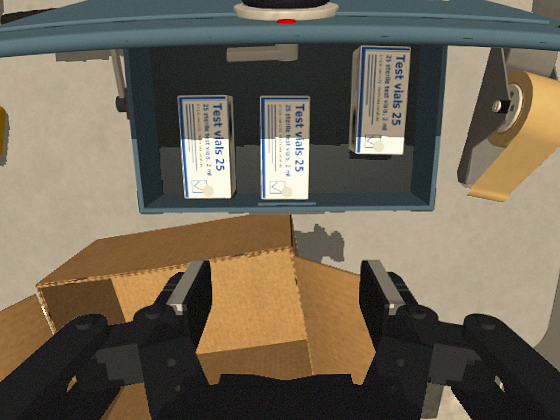

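View pics/s30.png

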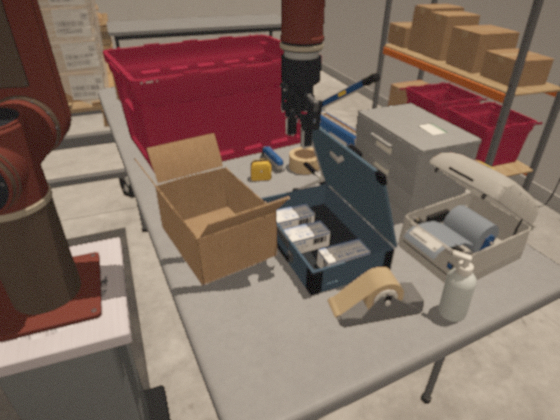

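Request:
{"fn": "carry_out", "kwargs": {
  "plan": "73 0 0 -4 0 0 -0.148; 73 0 0 -3 0 0 -0.148; 73 0 0 0 0 0 -0.148; 73 0 0 0 0 0 -0.148; 73 0 0 0 0 0 -0.148"
}}

```text
time: 42.5
eef_pos: [0.5368, -0.0353, 0.3401]
ee_rot: [-2.901, -1.2, 0.004]
ft_force: [-0.2, 0.4, -0.8]
finger_gap: 0.732
```

Request:
{"fn": "carry_out", "kwargs": {
  "plan": "73 0 0 0 0 0 -0.148; 73 0 0 0 0 0 -0.148; 73 0 0 0 0 0 -0.148; 73 0 0 0 0 0 -0.148; 73 0 0 0 0 0 -0.148"
}}

```text
time: 43.0
eef_pos: [0.5367, -0.0352, 0.3396]
ee_rot: [-2.27, -2.167, 0.003]
ft_force: [-0.3, 0.2, -0.3]
finger_gap: 0.73
```

```bash
python3 - <<'E'
from h import *
go((.681,.202,.22),92.2)
E
```

```text
t43.00 pos[ 0.5367 -0.0352  0.3396] F[-0.3  0.2 -0.3] gap0.730
cur yaw 87.3 turn(rad, tool) [-0.004 -0.001 -0.085] deg 4.9
shift cm in cur axes [24.36 13.37 11.93]  in target axes [23.15 15.33 11.96]
```

Request:
{"fn": "carry_out", "kwargs": {
  "plan": "73 0 0 0 0 0 -0.085; 73 4.1 1.5 0 0 0 0; 73 4.1 1.5 0 0 0 0; 73 4.1 1.5 0 0 0 0; 73 4.1 1.5 0 0 0 0"
}}

```text
time: 43.5
eef_pos: [0.5917, 0.1321, 0.3395]
ee_rot: [-2.184, -2.255, 0.004]
ft_force: [0.0, -0.8, 0.2]
finger_gap: 0.731
```

Request:
{"fn": "carry_out", "kwargs": {
  "plan": "60 4.1 3 0 0 0 0; 60 2.6 3.5 0 0 0 0; 60 0 2.8 3 0 0 0; 60 0 0 4 0 0 0; 60 0 0 4 0 0 0"
}}

```text
time: 44.0
eef_pos: [0.6819, 0.2002, 0.2273]
ee_rot: [-2.183, -2.256, 0.005]
ft_force: [-0.0, 0.3, 0.8]
finger_gap: 0.605
```

Request:
{"fn": "carry_out", "kwargs": {
  "plan": "60 0 0 3 0 0 0; 60 0 0 0 0 0 0; 60 0 0 0 0 0 0; 60 0 0 0 0 0 0; 60 0 0 0 0 0 0"
}}

```text
time: 44.5
eef_pos: [0.6833, 0.2001, 0.2052]
ee_rot: [2.183, 2.255, 0.006]
ft_force: [-0.4, -0.3, -0.3]
finger_gap: 0.598
```

```bash
python3 - <<'E'
from h import *
go((.682,.202,.060),92.2)
w=snap("wrist","w31")
print(proj(w,[cw((.0903,.1975,.077)),cw((.0903,.2635,.077))]))
E
```

```text
t44.50 pos[0.6833 0.2001 0.2052] F[-0.4 -0.3 -0.3] gap0.598
cur yaw 91.9 turn(rad, tool) [ 0.005 -0.001 -0.006] deg 0.4
shift cm in cur axes [ 0.19 -0.19 14.52]  in target axes [ 0.2  -0.13 14.52]
[[280.907  237.9729]
 [280.0626 155.3387]]
```

View pics/w31.png

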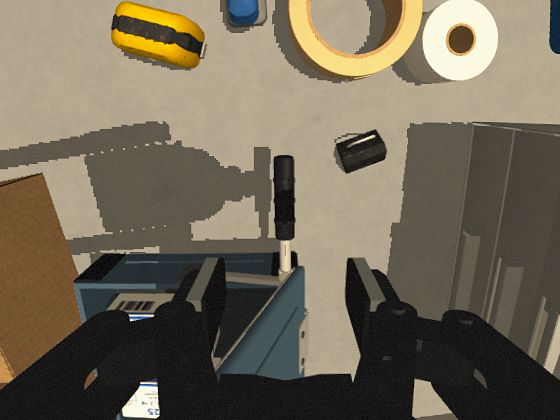

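Request:
{"fn": "carry_out", "kwargs": {
  "plan": "60 0.2 0 4 0 0 0; 60 0 0 4 0 0 0; 60 0 0 4 0 0 0; 60 0 0 2.5 0 0 0; 60 0 0 0 0 0 0"
}}

```text
time: 45.05
eef_pos: [0.6789, 0.2012, 0.053]
ee_rot: [-2.182, -2.254, 0.009]
ft_force: [0.0, -0.3, -1.2]
finger_gap: 0.596
```

Request:
{"fn": "carry_out", "kwargs": {
  "plan": "0 0 0 0 0 0 0; 0 0 0 0 0 0 0; 0 0 0 0 0 0 0; 0 0 0 0 0 0 0; 0 0 0 0 0 0 0",
  "force": 40
}}

```text
time: 45.55
eef_pos: [0.6828, 0.2023, 0.0608]
ee_rot: [2.183, 2.257, 0.004]
ft_force: [-4.3, 0.3, 6.7]
finger_gap: 0.168
```

```bash
python3 - <<'E'
from h import *
st();print(readout.observe()["moment"])
w=snap("wrist","w32")
import math
r=8.23;ths=np.linspace(2.92,0,31)
for i in range(1,len(ths)):
    dx=r*(math.cos(ths[i-1])-math.cos(ths[i]));dz=r*(math.sin(ths[i])-math.sin(ths[i-1]))
    print("%.2f"%ths[i],"0 %.2f %.2f"%(dx,-dz),end=" | ")
E
```

```text
t45.55 pos[0.6828 0.2023 0.0608] F[-4.3  0.3  6.7] gap0.168
[-0.0899  0.7865  0.213 ]
2.82 0 -0.21 -0.77 | 2.73 0 -0.29 -0.75 | 2.63 0 -0.36 -0.72 | 2.53 0 -0.43 -0.68 | 2.43 0 -0.49 -0.63 | 2.34 0 -0.55 -0.58 | 2.24 0 -0.60 -0.53 | 2.14 0 -0.65 -0.46 | 2.04 0 -0.69 -0.40 | 1.95 0 -0.73 -0.33 | 1.85 0 -0.76 -0.26 | 1.75 0 -0.78 -0.18 | 1.65 0 -0.79 -0.11 | 1.56 0 -0.80 -0.03 | 1.46 0 -0.80 0.05 | 1.36 0 -0.79 0.13 | 1.27 0 -0.77 0.20 | 1.17 0 -0.75 0.28 | 1.07 0 -0.72 0.35 | 0.97 0 -0.68 0.42 | 0.88 0 -0.64 0.48 | 0.78 0 -0.59 0.54 | 0.68 0 -0.53 0.60 | 0.58 0 -0.47 0.65 | 0.49 0 -0.41 0.69 | 0.39 0 -0.34 0.73 | 0.29 0 -0.27 0.75 | 0.19 0 -0.19 0.78 | 0.10 0 -0.12 0.79 | 0.00 0 -0.04 0.80 |
```

View pics/w32.png

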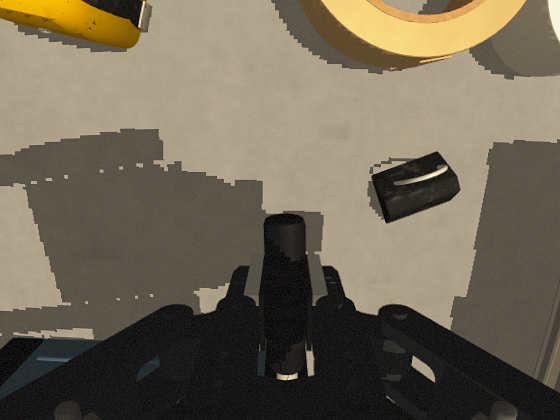

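Request:
{"fn": "carry_out", "kwargs": {
  "plan": "0 0 -0.05 -0.1 0 0 0; 0 0 -0.21 -0.77 0 0 0; 0 0 -0.29 -0.75 0 0 0; 0 0 -0.36 -0.72 0 0 0; 0 0 -0.43 -0.68 0 0 0"
}}

```text
time: 46.1
eef_pos: [0.6717, 0.2017, 0.0901]
ee_rot: [2.181, 2.254, 0.011]
ft_force: [6.4, 1.1, -1.4]
finger_gap: 0.167
```

```bash
python3 - <<'E'
from h import *
p,M=st()
o=cw((.010,.2305,.059)); print(p-o, readout.observe()["moment"])
E
```

```text
t46.10 pos[0.6717 0.2017 0.0901] F[ 6.4  1.1 -1.4] gap0.167
[0.0719 0.0042 0.0311] [ 0.2765 -1.3255  0.1645]
```

Request:
{"fn": "carry_out", "kwargs": {
  "plan": "0 0 -0.49 -0.63 0 0 0; 0 0 -0.55 -0.58 0 0 0; 0 0 -0.6 -0.53 0 0 0; 0 0 -0.65 -0.46 0 0 0; 0 0 -0.69 -0.4 0 0 0"
}}

```text
time: 46.6
eef_pos: [0.6448, 0.2005, 0.1194]
ee_rot: [2.178, 2.25, 0.019]
ft_force: [9.7, 0.1, 7.0]
finger_gap: 0.166
```

```bash
python3 - <<'E'
from h import *
p,M=st()
o=cw((.010,.2305,.059)); print(p-o, readout.observe()["moment"])
E
```

```text
t46.60 pos[0.6448 0.2005 0.1194] F[9.7 0.1 7. ] gap0.166
[0.045  0.003  0.0604] [-0.0609 -1.9578  0.2066]
```

Request:
{"fn": "carry_out", "kwargs": {
  "plan": "0 0 -0.68 -0.45 0 0 0; 0 0 -0.76 -0.31 0 0 0; 0 0 -0.78 -0.18 0 0 0; 0 0 -0.79 -0.11 0 0 0; 0 0 -0.8 -0.03 0 0 0"
}}

```text
time: 47.1
eef_pos: [0.6068, 0.1988, 0.1316]
ee_rot: [2.177, 2.249, 0.019]
ft_force: [3.9, -5.8, 8.6]
finger_gap: 0.165
```

```bash
python3 - <<'E'
from h import *
p,M=st()
o=cw((.010,.2305,.059)); print(p-o, readout.observe()["moment"])
E
```

```text
t47.10 pos[0.6068 0.1988 0.1316] F[ 3.9 -5.8  8.6] gap0.165
[0.007  0.0013 0.0726] [-0.8218 -0.7144  0.1771]
```

Request:
{"fn": "carry_out", "kwargs": {
  "plan": "0 0 -0.8 -0.05 0 0 0; 0 0 -0.79 0.13 0 0 0; 0 0 -0.77 0.2 0 0 0; 0 0 -0.75 0.28 0 0 0; 0 0 -0.72 0.35 0 0 0"
}}

```text
time: 47.6
eef_pos: [0.5651, 0.1968, 0.1187]
ee_rot: [2.18, 2.253, 0.007]
ft_force: [3.0, -4.7, 0.1]
finger_gap: 0.171
```

```bash
python3 - <<'E'
from h import *
p,M=st()
o=cw((.010,.2305,.059)); print(p-o, readout.observe()["moment"])
E
```

```text
t47.60 pos[0.5651 0.1968 0.1187] F[ 3.  -4.7  0.1] gap0.171
[-0.0347 -0.0007  0.0597] [-0.8563 -0.6706  0.2282]
```

Request:
{"fn": "carry_out", "kwargs": {
  "plan": "0 0 -0.68 0.42 0 0 0; 0 0 -0.64 0.48 0 0 0; 0 0 -0.59 0.54 0 0 0; 0 0 -0.53 0.6 0 0 0; 0 0 -0.47 0.65 0 0 0"
}}

```text
time: 48.1
eef_pos: [0.5351, 0.1957, 0.0904]
ee_rot: [2.181, 2.254, 0.004]
ft_force: [2.3, -7.0, 0.7]
finger_gap: 0.169
```

```bash
python3 - <<'E'
from h import *
p,M=st()
o=cw((.010,.2305,.059)); print(p-o, readout.observe()["moment"])
E
```

```text
t48.10 pos[0.5351 0.1957 0.0904] F[ 2.3 -7.   0.7] gap0.169
[-0.0647 -0.0018  0.0314] [-0.9571 -0.6932  0.2183]
```

Request:
{"fn": "carry_out", "kwargs": {
  "plan": "0 0 -0.41 0.69 0 0 0; 0 0 -0.34 0.73 0 0 0; 0 0 -0.27 0.75 0 0 0; 0 0 -0.19 0.78 0 0 0; 0 0 -0.12 0.79 0 0 0"
}}

```text
time: 48.6
eef_pos: [0.5214, 0.1953, 0.0523]
ee_rot: [2.182, 2.255, 0.002]
ft_force: [-2.5, -5.1, 0.2]
finger_gap: 0.164
```

Request:
{"fn": "carry_out", "kwargs": {
  "plan": "0 0 -0.04 0.6 0 0 0; 0 0 0 0.3 0 0 0; 0 0 0 0 0 0 0; 0 0 0 0 0 0 0; 0 0 0 0 0 0 0"
}}

```text
time: 49.1
eef_pos: [0.5205, 0.1952, 0.0425]
ee_rot: [2.183, 2.256, 0.0]
ft_force: [2.4, -5.5, -4.1]
finger_gap: 0.168
```

```bash
python3 - <<'E'
from h import *
p,M=st()
o=cw((.010,.2305,.059)); print(p-o, readout.observe()["moment"])
s=snap("side","s33");crop(s,"c33",230,120,420,290,4)
E
```

```text
t49.10 pos[0.5205 0.1952 0.0425] F[ 2.4 -5.5 -4.1] gap0.168
[-0.0793 -0.0023 -0.0165] [-0.8252 -0.3587  0.2203]
```

View pics/c33.png

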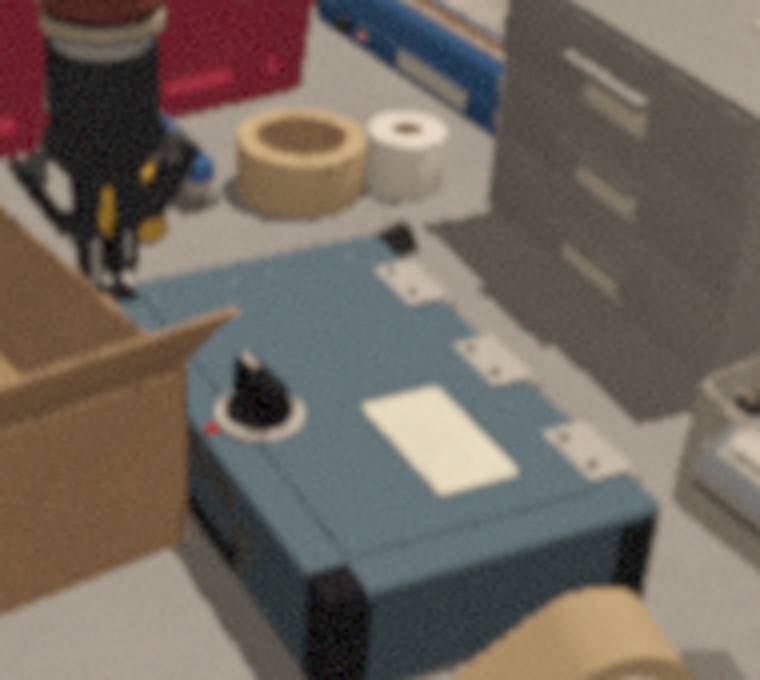

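Request:
{"fn": "carry_out", "kwargs": {
  "plan": "0 0 0 0.3 0 0 0; 0 0 0 0 0 0 0; 0 0 0 0 0 0 0; 50 0 0 0 0 0 0; 50 0 0 0 0 0 0"
}}

```text
time: 49.65
eef_pos: [0.5205, 0.1968, 0.04]
ee_rot: [2.185, 2.256, 0.004]
ft_force: [1.0, 1.0, -1.0]
finger_gap: 0.488
```

Request:
{"fn": "carry_out", "kwargs": {
  "plan": "50 0 0 0 0 0 0; 50 0 0 0 0 0 0; 50 0 0 -3 0 0 0; 50 0 0 -4 0 0 0; 50 0 0 -4 0 0 0"
}}

```text
time: 50.15
eef_pos: [0.5188, 0.1965, 0.1495]
ee_rot: [-2.184, -2.257, 0.002]
ft_force: [0.2, -0.1, -0.6]
finger_gap: 0.499
```

Request:
{"fn": "carry_out", "kwargs": {
  "plan": "30 0 0 -4 0 0 0; 30 0 0 -4 0 0 0; 30 0 0 -4 0 0 0; 30 -4 0 0 0 0 0; 30 -4 0 0 0 0 0"
}}

```text
time: 50.65
eef_pos: [0.523, 0.1168, 0.2712]
ee_rot: [2.179, 2.259, 0.005]
ft_force: [0.5, -0.2, -1.3]
finger_gap: 0.297
```

```bash
python3 - <<'E'
from h import *
go(cw((-.068,0,.20)),97)
w=snap("wrist","w34");t=snap("top","t34")
crop(t,"c34",180,150,380,270,4)
E
```

```text
t50.65 pos[0.523  0.1168 0.2712] F[ 0.5 -0.2 -1.3] gap0.297
cur yaw 92.0 turn(rad, tool) [ 0.005 -0.    -0.087] deg 5.0
shift cm in cur axes [-15.28   0.21   7.11]  in target axes [-15.24  -1.08   7.12]
```

View pics/c34.png

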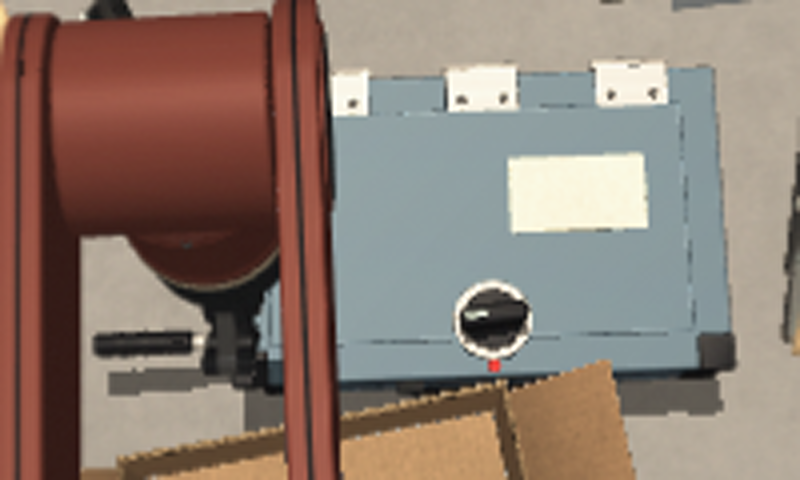

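View pics/w34.png

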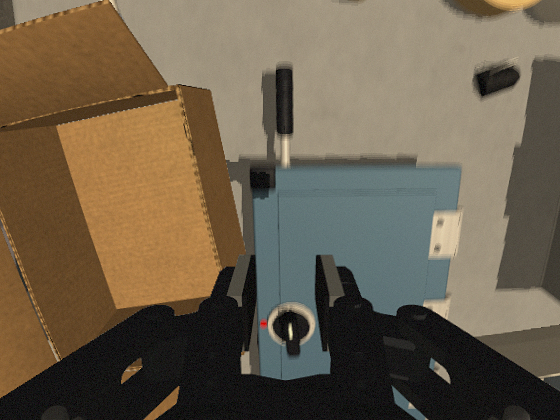

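```bash
python3 - <<'E'
from h import *
for n in ["w3","w6","w34"]:
    w=load(n);crop(w,"k"+n,220 if n!="w34" else 250,140 if n=="w6" else (190 if n=="w3" else 280),340,370 if n=="w34" else (280 if n=="w3" else 220),6 if n!="w34" else 6)
E
```

```text
(no output)
```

View pics/kw6.png

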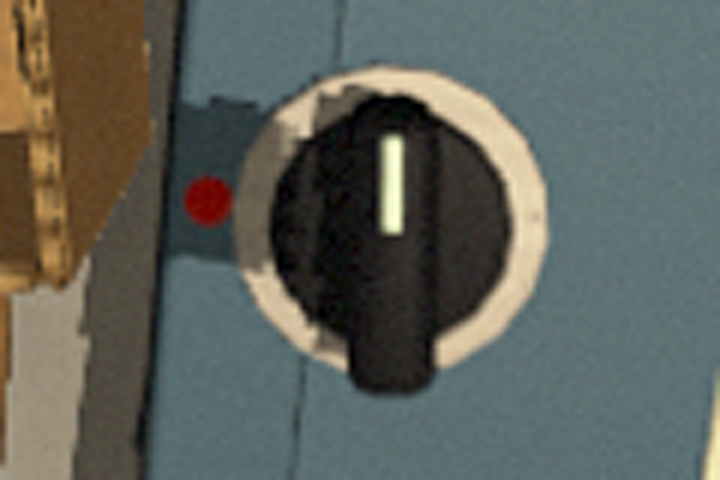

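View pics/kw3.png

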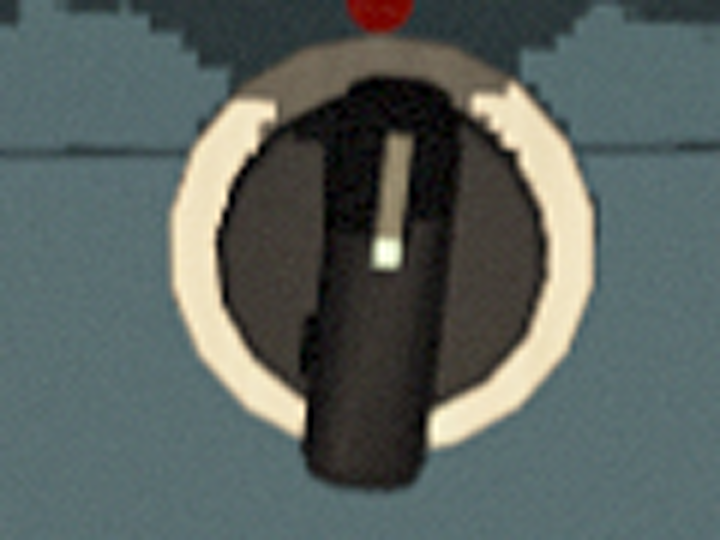

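View pics/kw34.png

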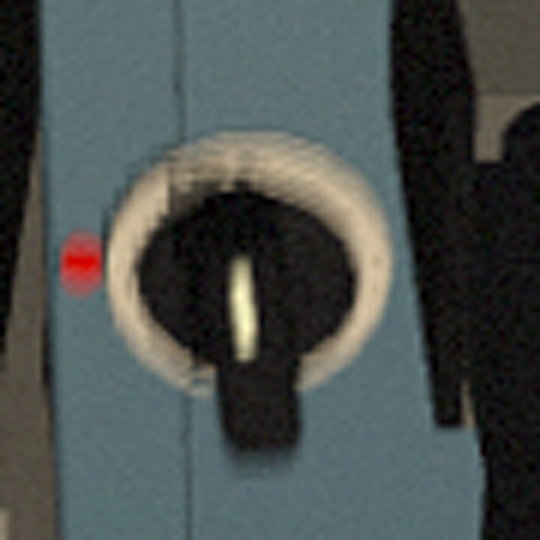

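```bash
python3 - <<'E'
from h import *
for n,uv in dict(w3=(283.8,230.6),w6=(285.1,176.6)).items(): print(n,onz(load(n),[uv],.0785))
print(onz(load("top1"),[(225+391/5-.4,155+374/5-.4)],.0785))
E
```

```text
w3 [[ 0.5355 -0.0366  0.0785]]
w6 [[ 0.5358 -0.0361  0.0785]]
[[ 0.5329 -0.0367  0.0785]]
```

```bash
python3 - <<'E'
from h import *
go((.535,-.0365,.20),98.5)
E
```

```text
t50.75 pos[0.5225 0.1131 0.2694] F[ 0.5  1.6 -0.2] gap0.303
cur yaw 91.7 turn(rad, tool) [ 0.001  0.002 -0.119] deg 6.8
shift cm in cur axes [-14.98   0.81   6.96]  in target axes [-14.98  -0.97   6.94]
```

Request:
{"fn": "carry_out", "kwargs": {
  "plan": "45 0 0 0 0 0 -0.117; 45 -3.8 -0.2 0 0 0 0; 45 -3.8 -0.2 0 0 0 0; 45 -3.7 -0.3 0 0 0 0; 45 -3.7 -0.3 0 0 0 0"
}}

```text
time: 51.25
eef_pos: [0.5346, -0.0339, 0.2687]
ee_rot: [-2.048, -2.382, -0.001]
ft_force: [-0.2, -0.2, -0.2]
finger_gap: 0.448
```

Request:
{"fn": "carry_out", "kwargs": {
  "plan": "45 0 0 3 0 0.1 0; 45 -0.3 0 3 0 0 0; 45 0 0 0 0 0 0; 45 0 0 0 0 0 0; 45 0 0 0 0 0 0"
}}

```text
time: 51.75
eef_pos: [0.5356, -0.0327, 0.2105]
ee_rot: [-1.999, -2.326, -0.102]
ft_force: [0.8, 0.1, -0.6]
finger_gap: 0.452
```

```bash
python3 - <<'E'
from h import *
go((.535,-.0365,.083),98.5)
w=snap("wrist","w35")
E
```

```text
t51.75 pos[ 0.5356 -0.0327  0.2105] F[ 0.8  0.1 -0.6] gap0.452
cur yaw 98.6 turn(rad, tool) [ 0.002 -0.099  0.002] deg 5.7
shift cm in cur axes [-1.62 -0.15 12.65]  in target axes [-0.37 -0.11 12.75]
```

View pics/w35.png

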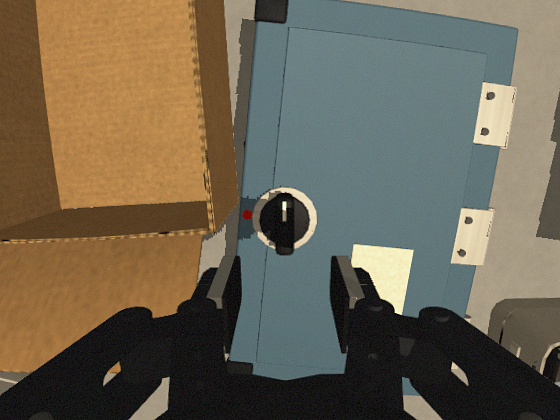

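Request:
{"fn": "carry_out", "kwargs": {
  "plan": "30 -0.7 -0.1 3.2 0 0 0; 30 -0.3 0 3.2 0 0 0; 30 -0.3 0 3.2 0 0 0; 30 -0.3 0 2.8 0 0 0; 30 0 0 0 0 0 0"
}}

```text
time: 52.3
eef_pos: [0.5319, -0.0357, 0.0811]
ee_rot: [-1.995, -2.32, -0.096]
ft_force: [-1.3, -0.2, -0.6]
finger_gap: 0.298
```

```bash
python3 - <<'E'
from h import *
go((.535,-.0365,.083),98.5)
w=snap("wrist","w36")
E
```

```text
t52.30 pos[ 0.5319 -0.0357  0.0811] F[-1.3 -0.2 -0.6] gap0.298
cur yaw 98.6 turn(rad, tool) [-0.005 -0.102  0.002] deg 5.9
shift cm in cur axes [-0.11  0.29 -0.2 ]  in target axes [-0.12  0.29 -0.19]
```

View pics/w36.png

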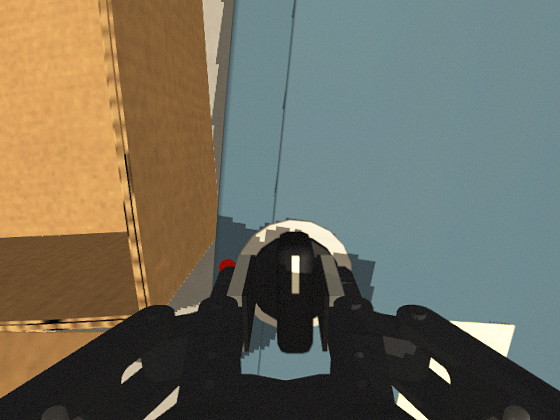

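Request:
{"fn": "carry_out", "kwargs": {
  "plan": "30 -0.1 0.3 -0.1 0 0 0; 30 0 0 0 0 0 0; 0 0 0 0 0 0 0; 0 0 0 0 0 0 0; 0 0 0 0 0 0 0"
}}

```text
time: 52.85
eef_pos: [0.5362, -0.0383, 0.0868]
ee_rot: [-1.997, -2.323, -0.096]
ft_force: [-11.6, -2.7, 13.7]
finger_gap: 0.156
```

Request:
{"fn": "carry_out", "kwargs": {
  "plan": "0 0 0 0 0 0 0; 0 0 0 0 0.014 0 -0.141; 0 0 0 0 0.014 0 -0.141; 0 0 0 0 0.014 0 -0.141; 0 0 0 0 0.014 0 -0.141"
}}

```text
time: 53.35
eef_pos: [0.5366, -0.0381, 0.0868]
ee_rot: [-1.255, -2.779, -0.062]
ft_force: [-8.1, -0.8, 10.6]
finger_gap: 0.152
```

```bash
python3 - <<'E'
from h import *
go((.535,-.0365,.083));print(readout.observe()["moment"])
E
```

```text
t53.35 pos[ 0.5366 -0.0381  0.0868] F[-8.1 -0.8 10.6] gap0.152
cur yaw 131.4 turn(rad, tool) [-0.001 -0.1    0.   ] deg 5.7
shift cm in cur axes [ 0.19 -0.02  0.4 ]  in target axes [ 0.23 -0.02  0.38]
[-0.0118  1.5397  0.076 ]
```

Request:
{"fn": "carry_out", "kwargs": {
  "plan": "0 0 0 -0.15 0.014 0 -0.141; 0 0 0 0 0.014 0 -0.141; 0 0 0 0 0.014 0 -0.141; 0 0 0 0 0.014 0 -0.141; 0 0 0 0 0.014 0 -0.141"
}}

```text
time: 53.85
eef_pos: [0.5369, -0.0375, 0.0869]
ee_rot: [-0.213, -3.034, -0.013]
ft_force: [-4.1, 0.9, 0.4]
finger_gap: 0.156
```

Request:
{"fn": "carry_out", "kwargs": {
  "plan": "0 0 0 0 0.014 0 -0.141; 0 0 0 0 0 0 0; 0 0 0 0 0 0 0; 0 0 0 0 0 0 0; 0 0 0 0 0 0 0"
}}

```text
time: 54.35
eef_pos: [0.5369, -0.0374, 0.0869]
ee_rot: [-0.013, -3.042, -0.003]
ft_force: [-5.3, 2.9, 4.0]
finger_gap: 0.153
```

```bash
python3 - <<'E'
from h import *
go((.535,-.0365,.083));print(readout.observe()["moment"])
w=snap("wrist","w37")
E
```

```text
t54.35 pos[ 0.5369 -0.0374  0.0869] F[-5.3  2.9  4. ] gap0.153
cur yaw 179.5 turn(rad, tool) [ 0.002 -0.1   -0.   ] deg 5.7
shift cm in cur axes [0.15 0.09 0.41]  in target axes [0.19 0.09 0.39]
[0.3348 0.9271 0.0176]
```

View pics/w37.png

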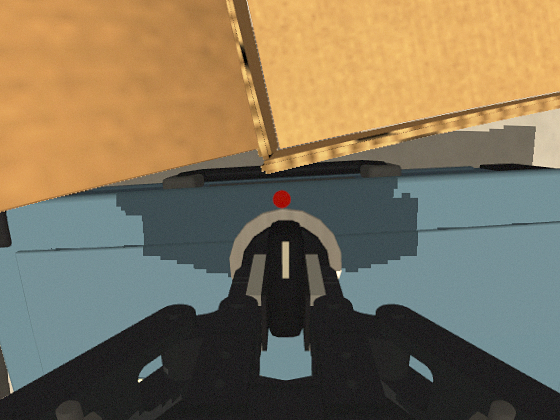

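Request:
{"fn": "carry_out", "kwargs": {
  "plan": "0 0 0 0 0.008 0 -0.08; 0 0 0 0 0 0 0; 0 0 0 0 0 0 0; 32 0 0 0 0 0 0; 32 0 0 0 0 0 0"
}}

```text
time: 54.9
eef_pos: [0.5384, -0.038, 0.0868]
ee_rot: [0.112, -3.043, 0.005]
ft_force: [0.3, 0.7, -0.2]
finger_gap: 0.319
```

Request:
{"fn": "carry_out", "kwargs": {
  "plan": "32 0 0 0 0 0 0; 32 0 0 0 0 0 0; 32 0.1 0 -2 0 0 0; 32 0.3 0 -3 0 0 0; 32 0.4 0 -4 0 0 0"
}}

```text
time: 55.4
eef_pos: [0.5369, -0.0374, 0.1755]
ee_rot: [0.115, -3.037, 0.003]
ft_force: [0.0, -0.6, 1.0]
finger_gap: 0.321
```

Request:
{"fn": "carry_out", "kwargs": {
  "plan": "60 0.4 0 -4 0 0 0; 60 0.4 0 -4 0 0 0; 60 0.4 0 -4 0 0 0; 60 0 0 0 0 0 0; 60 0 0 0 0 0 0"
}}

```text
time: 55.9
eef_pos: [0.5389, -0.0379, 0.2983]
ee_rot: [0.115, -3.044, 0.005]
ft_force: [0.3, 0.3, 0.0]
finger_gap: 0.599
```

```bash
python3 - <<'E'
from h import *
st()
w=snap("wrist","w38");s=snap("side","s38");t=snap("top","t38");crop(t,"c38",110,140,390,320,2.8)
E
```

```text
t55.90 pos[ 0.5389 -0.0379  0.2983] F[0.3 0.3 0. ] gap0.599
```

View pics/w38.png

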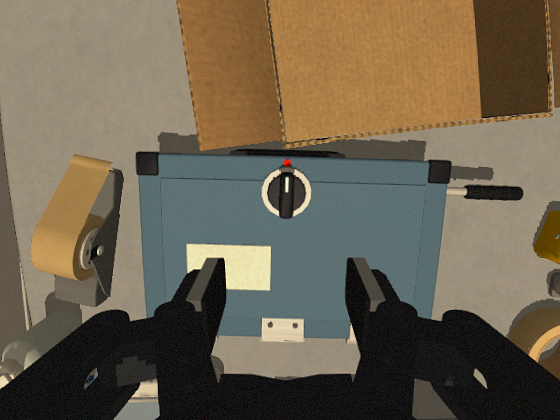

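View pics/s38.png

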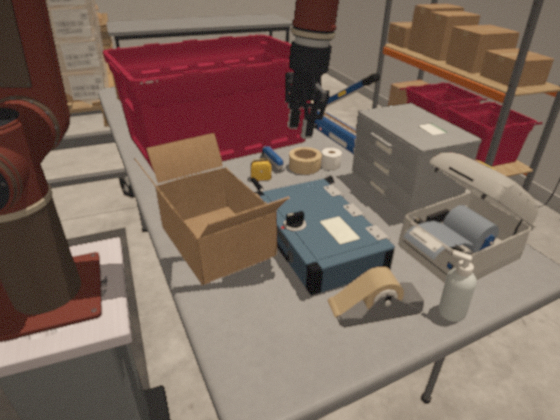

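View pics/c38.png

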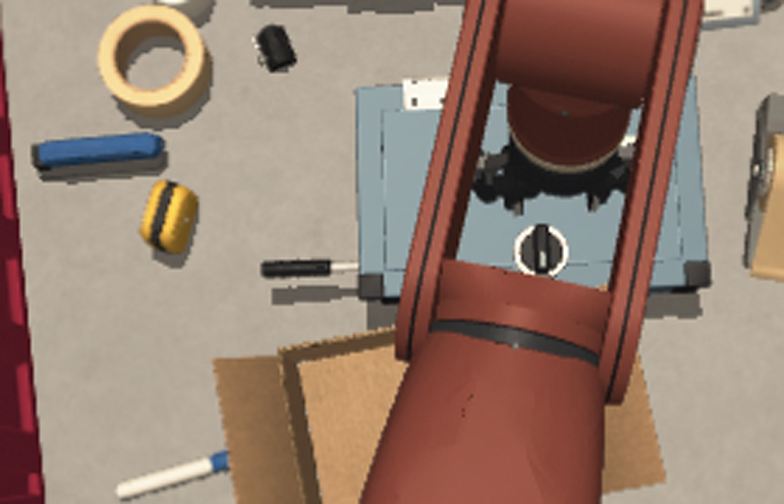

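```bash
python3 -c "
from plant import readout, sign_off
print(readout.observe()['ft_force']); print(sign_off())"
```

```text
[ 0.00926146 -0.70277183 -1.53011369]
the job is handed in; nothing more can be done
None
```

I packed the case and handed the job in at about 56 s of the 210 s allowed; the sign-off gave no verdict.

1. **Opening:** I turned the latch about 83° and flipped the stay over its stop. The lid stayed propped after I let go of the grip.
2. **Cartons:** All three from the table went in flat and side by side. The right-hand one was knocked about 5 cm toward the hinge after I had placed it. I left it there, since it still measured flat and within the limits, at about (14, -98) mm in the case frame.
3. **Closing:** I swung the stay back down, the lid shut, and I turned the latch back to locked.

**Last checks:** In the final pictures the lid is shut and the stay lies level. The knob's wing lines up with the red dot. The tape measure and tape roll look unmoved, and the gripper is clear with almost no force on it. I could not see the cartons again once the lid was shut.

**Disagreement:** The knob sat about 4 mm, and the stay grip about 2 to 3 mm, farther from the robot than my first fit from the top camera. That is the likely cause of the side force of about 25 N while I opened the latch. I corrected for the knob's offset when locking.

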